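# Change over an engraving pallet

### The job

The engraved plates in the pallet are done and the next batch of plain brass blanks is waiting beside it. Throw the red cam lever up to free the fence and slide the fence right back; then draw out every engraved plate and lay it flat on the order pad, and slide each blank flat under a spring clip, one to a bay, fully home against the back rail. Only when all of that is done, slide the fence up against the blanks and throw the cam lever all the way down to lock it, leaving the other things on the table where they are.

Things in the scene. Friction and masses are not known exactly. Their poses are not given: they have to be found in the camera images.
- pallet: engraving pallet fixed to the table: grey bed 205 x 300 mm, its top 12 mm over the table, with three bays side by side. Origin at the bottom on the middle bay's centre line; x points away from the robot, the way plates slide in, y left, z up. In this frame the bays lie at y = -80, 0, +80 mm; the face of the back rail (9 mm high over the bed, all across) is x = 60 mm
- bay1 (a point): right bay, pallet y = -80 mm: point on the bed where the underside centre of a plate lies when fully home (pallet x = 18 mm); axes as the pallet's. Four round dowel pins 5 mm high, 8 mm thick, at pallet x = 34 and 52 mm leave 43 mm for the 40 mm plate. With the fence back a plate can be laid flat, clear of clip and fence, 44 mm before this point
- clip1 (a joint): steel spring clip over bay1, 32 mm wide, hinged on the back rail; 0 shut, about 0.1 rad with a plate under it. Shut, its nose (pallet x = 40 mm) is 2.5 mm over the bed and its lip slopes up from there to 9.5 mm over the bed at pallet x = 22 mm, so a plate pushed in flat along the bed lifts it. It bears on the plate with about 4 N; pushing one in takes 4 to 10 N
- bay2 (a point): middle bay, pallet y = 0 mm: point on the bed where the underside centre of a plate lies when fully home (pallet x = 18 mm); axes as the pallet's. Four round dowel pins 5 mm high, 8 mm thick, at pallet x = 34 and 52 mm leave 43 mm for the 40 mm plate. With the fence back a plate can be laid flat, clear of clip and fence, 44 mm before this point
- clip2 (a joint): steel spring clip over bay2, 32 mm wide, hinged on the back rail; 0 shut, about 0.1 rad with a plate under it. Shut, its nose (pallet x = 40 mm) is 2.5 mm over the bed and its lip slopes up from there to 9.5 mm over the bed at pallet x = 22 mm, so a plate pushed in flat along the bed lifts it. It bears on the plate with about 4 N; pushing one in takes 4 to 10 N
- bay3 (a point): left bay, pallet y = 80 mm: point on the bed where the underside centre of a plate lies when fully home (pallet x = 18 mm); axes as the pallet's. Four round dowel pins 5 mm high, 8 mm thick, at pallet x = 34 and 52 mm leave 43 mm for the 40 mm plate. With the fence back a plate can be laid flat, clear of clip and fence, 44 mm before this point
- clip3 (a joint): steel spring clip over bay3, 32 mm wide, hinged on the back rail; 0 shut, about 0.1 rad with a plate under it. Shut, its nose (pallet x = 40 mm) is 2.5 mm over the bed and its lip slopes up from there to 9.5 mm over the bed at pallet x = 22 mm, so a plate pushed in flat along the bed lifts it. It bears on the plate with about 4 N; pushing one in takes 4 to 10 N
- fence_bar (a joint): the fence: aluminium bar 18 mm deep (x), 14 mm high on the bed, across the front of the bays; slides towards the robot (pallet -x). 0: closed, its face at pallet x = -24.5 mm, 0.5 mm short of the front edges of plates that are home; 0.055: fully back. Friction about 2 N when free; held by the cam while the lever is down
- fence_knob (a point): black round knob on the middle of the fence, 19 mm across, for pulling and pushing it; the point is on its axis, 30 mm over the bed, 6 mm below the knob's top
- lever_arm (a joint): cam lever on the left end of the fence: 0 fully down and locked (handle lying towards the robot, pallet -x, rising 10 degrees), 1.5 fully up and free (just past upright). Turns up about a level axis along pallet y, stays where left. Above about 0.8 its cam clears the keeper and the fence can slide; pressed down with the fence nearly closed it draws it shut. Takes 1 to 5 N
- lever_grip (a point): middle of the lever's red handle, 70 mm from its axis; the handle is 13 mm wide (along pallet y), 11 mm thick, 46 mm long (39 to 85 mm from the axis). The axis lies 13 mm over the bed at pallet y = 150 mm, pallet x = -33.5 mm less the fence's value. Upright, its end stands 110 mm over the table
- blank1: a blank: plain brass plate 84 x 40 x 6 mm, 90 g, two small screw holes on its long axis; origin: centre of its underside, x along its 84 mm length, z up. Lies on the table left of the pallet; one of the three may be absent
- blank2: a blank: plain brass plate 84 x 40 x 6 mm, 90 g, two small screw holes on its long axis; origin: centre of its underside, x along its 84 mm length, z up. Lies on the table left of the pallet; one of the three may be absent
- blank3: a blank: plain brass plate 84 x 40 x 6 mm, 90 g, two small screw holes on its long axis; origin: centre of its underside, x along its 84 mm length, z up. Lies on the table left of the pallet; one of the three may be absent
- finished1: an engraved plate (black border line and rosette on its face): brass plate 84 x 40 x 6 mm, 90 g, two small screw holes on its long axis; origin: centre of its underside, x along its 84 mm length, z up. If present it starts home in bay1, under the clip; one or two of the three are there
- finished2: an engraved plate (black border line and rosette on its face): brass plate 84 x 40 x 6 mm, 90 g, two small screw holes on its long axis; origin: centre of its underside, x along its 84 mm length, z up. If present it starts home in bay2, under the clip; one or two of the three are there
- finished3: an engraved plate (black border line and rosette on its face): brass plate 84 x 40 x 6 mm, 90 g, two small screw holes on its long axis; origin: centre of its underside, x along its 84 mm length, z up. If present it starts home in bay3, under the clip; one or two of the three are there
- order_pad: order pad, a white block of forms fixed to the table right of the pallet, 190 (x) x 136 (y) x 12 mm; origin at the centre of its underside. Two plates fit on it side by side, e.g. with centres at x = -42 and +42 mm, lengthways along y
- tape_measure: yellow tape measure, 28 x 69 x 62 mm, bystander; origin under its centre
- eraser: blue and white eraser, 19 x 42 x 12 mm, bystander; origin under its centre
- roll_black: roll of black tape, 68 mm across, 19 mm high, bystander; origin under its centre

How it is judged:
By the outcome, as a careful person would: the job done as asked, in the order asked, and still so for the second after the job is handed in, with the robot touching nothing.
Of finished1, finished2, finished3 only 1 to 2 are there at a start; the rules pass over those that are not, and their reading is None.
Of blank1, blank2, blank3 only 2 to 3 are there at a start; the rules pass over those that are not, and their reading is None.
At some moment in a run one of blank1, blank2, blank3 may be knocked a few centimetres aside while the robot is not near it.
Once in a run the grip may slacken for a moment while it holds something.
It also fails if it takes over 210 s, if anything falls off the work surface, if the arm or the gripper's body presses on something with over 40 N, if the wrist force passes 120 N, or if a joint passes its speed limit or range.

### The arm

A 6-joint arm with a two-finger parallel gripper is mounted at the origin on a cart in front of the work surface, level with it; the furniture and walls round the work are solid. World frame = base frame: x ahead of the robot, y to its left, z up, the work surface at z = 0. Lengths are in m, angles in rad, forces in N, time in s.
With the tool pointing down it reaches from about 0.4 to 0.825 m from the base axis. Payload 7 kg.
Tool frame: the origin (TCP) lies between the finger pads; the fingertips stand 22 mm ahead of it and the grasp point (between the pads) lies 3 mm ahead of it; z points along the fingers, y is the line along which they close (so a half turn about z gives the same grasp; the last joint's range is limited). The gripper opens to 88 mm and grips with 3 to 60 N. Pads are 19 mm wide; open, the fingers measure 130 mm over their backs; the gripper's body (78 mm by 193 mm) begins 47 mm behind the grasp point.
Start: joints at [-0.922, 0.359, 0.012, 0, -1.224, -0.288], TCP at [0.238, -0.632, 0.249] pointing down, gripper open.
Joint ranges: [-3.07, 3.07], [-1.43, 2.12], [-1.02, 1.25], [-3.03, 1.67], [-3.05, -0], [-3.03, 3.03]. Speed limits (rad/s): [2.39, 2.39, 3.01, 3.14, 3.14, 3.14].

### API

Orientations are given as a unit quaternion [x, y, z, w].
In Python, from plant import robot gives the robot as it stands.
- The arm moves only by the shell command python3 -m creep 'ROWS' [FORCE]. ROWS is a JSON object of lists of equal length, an entry for each row: "delta_pos": the shift along the tool's x, y, z in mm, a list of three; "rotation": the turn, a rotation vector about the tool's x, y, z in degrees, a list of three; "claw": the opening in per cent of the stroke, from 0 (shut) to 100 (fully open). In form: {"delta_pos": [[tx, ty, tz], ...], "rotation": [[rx, ry, rz], ...], "claw": [claw, ...]}. A call has 1 to 20 rows; each row is the pose to reach, as a shift and turn from the pose commanded when the call began, along the tool's axes at that moment; what a row does not reach only later rows make up. A row lasts 1/10 s, in which the tool goes at most 50 mm and 8.59 degrees, less where a joint would pass 70% of its speed; a pose out of reach is approached as far as the arm can. A call with a gripper value outside its range is refused whole. The fingers move at their own pace and stop on an object; FORCE is the grip in N (left out, the last holds). Time passes only in rows, so rows that repeat a pose let the fingers close. It gives the time, the measured TCP pose, the force, the opening and the grip force at its end, in the units of the state.
- robot.state(): the state, without advancing time (a new reading comes with each control period).
- robot.camera(name): name is "scene" or "top" or "wrist"; returns (picture, depth): 384x512x3 uint8, red, green, blue; 384x512 float32, m along the optical axis (not along the pixel's ray), 0 where there is no reading.
- robot.get_calibration(name): a dict with "fx", "fy", "cx", "cy" (pixels), "T" (4x4, takes a point from camera to world coordinates). Camera axes: x right, y up, looking along -z (the intrinsics and any distortion apply to the point x, -y, -z); pixel columns grow to the right and rows downward; lengths in m; the calibration is good to about 2 mm. The wrist camera is an equidistant fisheye: a pixel r from the principal point sees the ray r / f radians off the axis. A picture is of the moment at which its call begins: read the wrist's pose just before it. get_calibration takes no time and is no camera call; for the wrist camera it gives the pose at the moment of the call.
- robot.job_done(): hands the job in; it is judged then, once.
Trained networks look in the newest picture that a camera, given by its name, has taken for a name from the list of things; names that differ only in an ending like _2 or _b are one class to them, and where a whole thing is asked for, a point or a joint stands for the part that bears it (a point fixed in the world has none). Each returns a list of dicts, best first, with "confidence" (0 to 1); they miss things now and then, are a little off and sometimes report something else, mostly with a low value. They report only what shows in the picture. A call takes as long as a camera call.
- robot.find_in(camera, thing): "position" ([x, y, z] in m, in world coordinates, good to about 4 mm: the middle of the surface that is visible of it).
- robot.masks_of(camera, thing): "mask" (384x512 bool, what is visible of it).
The state is a dict: "time_s": time; "joint_pos": joint angles; "dq": joint speeds; "joint_efforts": joint torques, N m; "tool_pos": TCP position; "eef_rot": TCP orientation; "ft_force": force on the tool from outside, world axes, zero at the start; "wrist_torque": the same for the moment, N m; "grip_width": finger opening in m; "grasp_force": force on a finger pad.
Only numpy, scipy, OpenCV 4.12 (cv2) and the standard library are available. Lean on these libraries where they do the work, as an engineer would, in place of code of your own. Each camera call takes 0.05 s, during which the arm holds its last target. There are 200 camera calls.

## Working session

There is one attempt and no reset: what is moved stays moved. The work goes in short steps, Python scripts to look and compute and a shell command to move; the robot and the scene stay as the last step left them, time stands still between calls to the robot, and variables do not carry over. Pictures are saved under pics/ and viewed, at most 14 in all, crops included, and the job is handed in when it is done.

```bash
ls; mkdir -p pics; cat > h.py <<'E'
import numpy as np, cv2
from plant import robot
from scipy.spatial.transform import Rotation as R
def pts(cam, d):
    c=robot.get_calibration(cam); v,u=np.mgrid[0:384,0:512]
    P=np.stack([(u-c['cx'])/c['fx']*d,-(v-c['cy'])/c['fy']*d,-d],-1)
    T=np.array(c['T']); return P@T[:3,:3].T+T[:3,3]
def save(im,name): cv2.imwrite('pics/'+name,im[...,::-1])
def go(p,yaw_deg=None):
    """report tool-axis shift mm to world p"""
    s=robot.state(); r=R.from_quat(s['eef_rot'])
    print('tool',np.round(s['tool_pos'],4),'shift mm',np.round(r.inv().apply(np.array(p)-s['tool_pos'])*1000,1))
E
python3 - <<'E'
from h import *
s=robot.state(); print(s['tool_pos'],R.from_quat(s['eef_rot']).as_matrix().round(3),s['grip_width'])
ims=[]
for c in('top','scene'):
    im,d=robot.camera(c); save(im,c+'0.png'); k=robot.get_calibration(c); print(c,k['fx'],np.round(k['T'],3).tolist())
    np.save(c+'0.npy',d)
    for t in ['blank1','finished1','order_pad','tape_measure','eraser','roll_black','fence_knob','lever_grip','pallet','fence_bar','clip1']:
        print(t,[(np.round(f['position'],3).tolist(),round(f['confidence'],2)) for f in robot.find_in(c,t)])
E
```

```text
pics
[ 0.23809487 -0.63110312  0.24762215] [[-0.936 -0.353 -0.001]
 [-0.353  0.936  0.002]
 [ 0.     0.002 -1.   ]] 0.08793159206124389
top 378.8689709397485 [[0.008, 0.996, -0.086, 0.458], [-1.0, 0.007, -0.005, -0.009], [-0.004, 0.086, 0.996, 1.097], [0.0, 0.0, 0.0, 1.0]]
blank1 [([0.406, 0.327, 0.009], 0.97), ([0.49, 0.303, -0.0], 0.92), ([0.585, 0.293, 0.006], 0.73)]
finished1 [([0.559, 0.095, 0.016], 0.71)]
order_pad [([0.502, -0.282, 0.016], 0.93)]
tape_measure [([0.739, -0.096, 0.05], 0.72)]
eraser [([0.744, 0.192, 0.012], 0.48)]
roll_black [([0.375, -0.144, 0.016], 0.89)]
fence_knob [([0.53, 0.057, 0.027], 0.8)]
lever_grip [([0.556, 0.027, 0.012], 0.51), ([0.472, 0.161, 0.039], 0.42)]
pallet [([0.558, 0.027, 0.01], 0.88)]
fence_bar [([0.533, 0.055, 0.022], 0.81)]
clip1 [([0.612, 0.098, 0.021], 0.72), ([0.623, -0.059, 0.016], 0.59), ([0.619, 0.021, 0.021], 0.48)]
scene 493.04950776364313 [[-0.601, 0.433, -0.672, -0.391], [-0.8, -0.329, 0.502, 0.732], [-0.004, 0.839, 0.544, 0.828], [0.0, 0.0, 0.0, 1.0]]
blank1 [([0.49, 0.309, 0.009], 0.88), ([0.394, 0.326, 0.006], 0.73), ([0.582, 0.293, 0.007], 0.69)]
finished1 [([0.527, 0.062, 0.028], 0.62), ([0.584, 0.296, 0.005], 0.5), ([0.572, 0.1, 0.016], 0.49)]
order_pad [([0.537, -0.256, 0.013], 0.79)]
tape_measure [([0.727, -0.091, 0.036], 0.53)]
eraser [([0.74, 0.195, 0.016], 0.49)]
roll_black [([0.386, -0.12, 0.022], 0.56)]
fence_knob [([0.527, 0.066, 0.029], 0.76)]
lever_grip []
pallet [([0.53, 0.048, 0.011], 0.9), ([0.629, -0.057, 0.024], 0.44)]
fence_bar [([0.518, 0.066, 0.025], 0.61)]
clip1 [([0.618, 0.021, 0.025], 0.6), ([0.63, -0.054, 0.021], 0.49), ([0.611, 0.096, 0.024], 0.45), ([0.735, 0.191, 0.014], 0.32)]
```

View pics/top0.png

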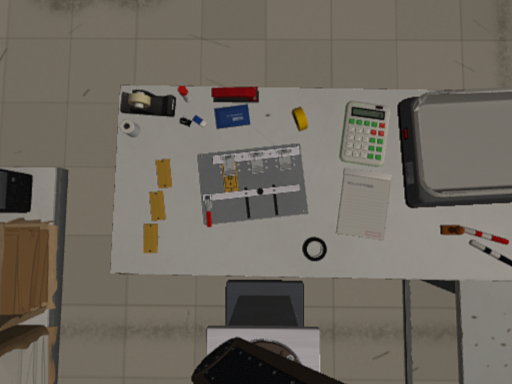

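View pics/scene0.png

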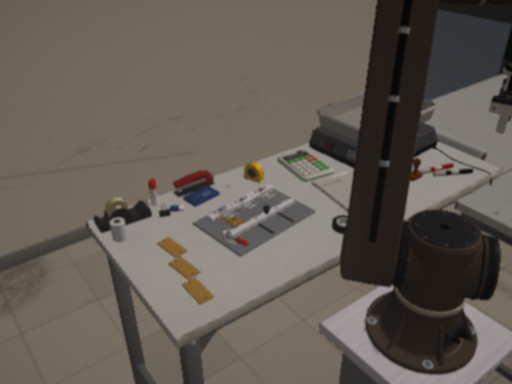

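The top picture shows the engraved plate only in the left bay (230,178). The other bays look empty. There are three blanks on the left at (164,172), (157,205) and (150,238), the lever at (209,215) and the knob at (260,191).

```bash
cat >> h.py <<'E'
def onplane(cam,uv,z):
    c=robot.get_calibration(cam); T=np.array(c['T']); uv=np.atleast_2d(uv).astype(float)
    x=(uv[:,0]-c['cx']); y=(uv[:,1]-c['cy'])
    if cam=='wrist':
        r=np.hypot(x,y)+1e-9; th=r/c['fx']; D=np.stack([x/r*np.sin(th),-y/r*np.sin(th),-np.cos(th)],-1)
    else: D=np.stack([x/c['fx'],-y/c['fy'],-np.ones_like(x)],-1)
    D=D@T[:3,:3].T; o=T[:3,3]; t=(z-o[2])/D[:,2]; return o+D*t[:,None]
def rect(cam,m,z):
    m=m.astype(np.uint8); n,l,st,_=cv2.connectedComponentsWithStats(m); i=1+np.argmax(st[1:,4]); 
    v,u=np.nonzero(l==i); P=onplane(cam,np.stack([u,v],-1),z)[:,:2]
    return cv2.minAreaRect((P*1000).astype(np.float32))
E
python3 - <<'E'
from h import *
im,d=robot.camera('top')
for t,z in (('pallet',.012),('blank1',.006),('finished1',.018),('order_pad',.012),('fence_bar',.026),('lever_grip',.03)):
    for f in robot.masks_of('top',t):
        print(t,f['confidence'],f['mask'].sum(),rect('top',f['mask'],z))
m=robot.masks_of('top','pallet')[0]['mask']
ov=im.copy(); ov[m]=ov[m]//2+[100,0,0]
big=cv2.resize(im[130:260,110:420],None,fx=2.55,fy=2.55,interpolation=cv2.INTER_CUBIC); save(big,'crop1.png')
k=robot.get_calibration('wrist'); s=robot.state(); r=R.from_quat(s['eef_rot']); T=np.array(k['T'])
print(k['fx'],k['cx'],k['cy'],r.inv().apply(T[:3,3]-s['tool_pos']),(r.as_matrix().T@T[:3,:3]).round(3))
E
```

```text
pallet 0.62 7165 ((558.04052734375, 33.86116027832031), (209.15768432617188, 301.2539978027344), 6.809942722320557)
blank1 0.83 391 ((401.89501953125, 321.71661376953125), (83.01366424560547, 37.32664108276367), 1.834652304649353)
blank1 0.77 417 ((590.2642822265625, 291.0412902832031), (86.8812484741211, 41.368099212646484), 7.619248867034912)
blank1 0.68 412 ((495.7738952636719, 307.157958984375), (84.16781616210938, 41.346134185791016), 6.142209529876709)
finished1 0.53 249 ((565.2770385742188, 95.38493347167969), (58.51111602783203, 40.295345306396484), 6.771690368652344)
order_pad 0.68 3250 ((505.0096740722656, -285.46160888671875), (140.5149383544922, 194.4949951171875), 82.96479034423828)
fence_bar 0.74 761 ((498.2777099609375, 30.99786376953125), (91.40718841552734, 271.3309020996094), 7.71638822555542)
lever_grip 0.45 7197 ((555.6438598632812, 32.448822021484375), (208.65403747558594, 295.6862487792969), 7.0204243659973145)
297.3186396354542 255.73885124158141 189.43126938071904 [ 0.08372558  0.00116818 -0.1367364 ] [[ 0.     0.952  0.305]
 [ 1.    -0.    -0.001]
 [-0.001  0.305 -0.952]]
```

View pics/crop1.png

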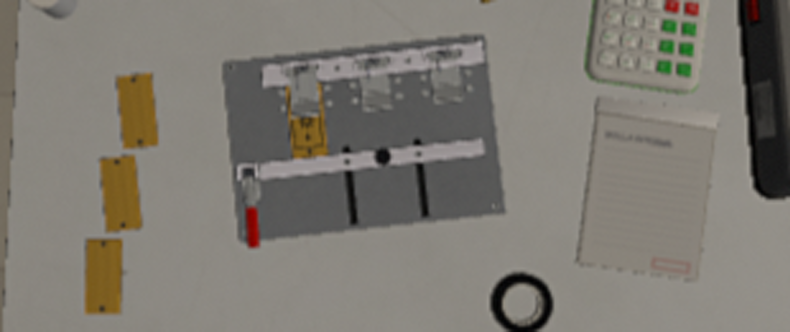

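The crop confirms it: one engraved plate in bay 3, bays 1 and 2 empty, and three blanks. Next I move over the pallet for a close wrist view.

```bash
python3 -m creep '{"delta_pos":[[-30,30,0],[-60,60,0],[-95,95,0],[-130,130,0],[-165,165,0],[-200,200,0],[-235,235,0],[-270,270,0],[-305,305,0],[-340,340,0],[-375,375,0],[-410,410,0],[-445,445,0],[-480,480,0],[-500,500,0],[-516,512,0],[-516,512,0],[-516,512,0],[-516,512,0]],"rotation":[[0,0,2],[0,0,4],[0,0,6],[0,0,8],[0,0,10],[0,0,12],[0,0,13],[0,0,13.9],[0,0,13.9],[0,0,13.9],[0,0,13.9],[0,0,13.9],[0,0,13.9],[0,0,13.9],[0,0,13.9],[0,0,13.9],[0,0,13.9],[0,0,13.9],[0,0,13.9]],"claw":[100,100,100,100,100,100,100,100,100,100,100,100,100,100,100,100,100,100,100]}' 30
python3 - <<'E'
from h import *
im,d=robot.camera('wrist'); save(im,'w1.png'); np.save('w1T.npy',robot.get_calibration('wrist')['T'])
for t in ['clip1','fence_knob','lever_grip','finished1','fence_bar','pallet']:
    print(t,[(np.round(f['position'],4).tolist(),round(f['confidence'],2)) for f in robot.find_in('wrist',t)])
E
```

```text
time_s: 3.5
tool_pos: [0.5399, 0.0288, 0.2486]
eef_rot: [-0.059, 0.998, -0.0, -0.0]
ft_force: [-0.0, 0.5, -0.0]
grip_width: 0.0882
grasp_force: 0.0
clip1 [([0.6161, 0.0196, 0.0198], 0.9), ([0.622, -0.0532, 0.0184], 0.8), ([0.6111, 0.1013, 0.0189], 0.58)]
fence_knob [([0.5271, 0.0566, 0.0275], 0.66)]
lever_grip [([0.4701, 0.1543, 0.0391], 0.72)]
finished1 [([0.5592, 0.0941, 0.0158], 0.96)]
fence_bar [([0.5262, 0.0552, 0.0297], 0.85)]
pallet [([0.5411, 0.0227, 0.0086], 0.73), ([0.401, 0.3207, 0.0034], 0.58)]
```

View pics/w1.png

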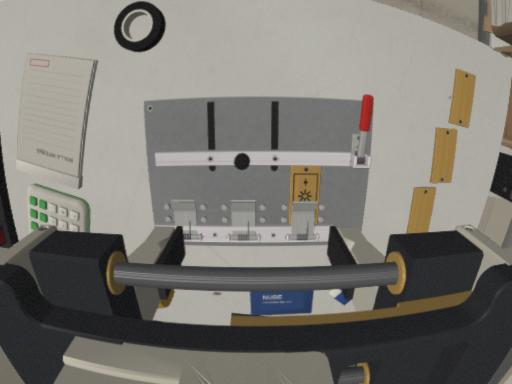

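The wrist view is mirrored front to back: knob (242,161), lever handle (366,113), engraved plate (305,190), clip 2 (243,213), rail at row 230. I'll enlarge the area around the pins to fix the pallet frame.

```bash
python3 - <<'E'
import cv2; im=cv2.imread('pics/w1.png'); cv2.imwrite('pics/w1c.png',cv2.resize(im[85:247,140:385],None,fx=3.2,fy=3.2,interpolation=cv2.INTER_CUBIC))
E
```

```text
(no output)
```

View pics/w1c.png

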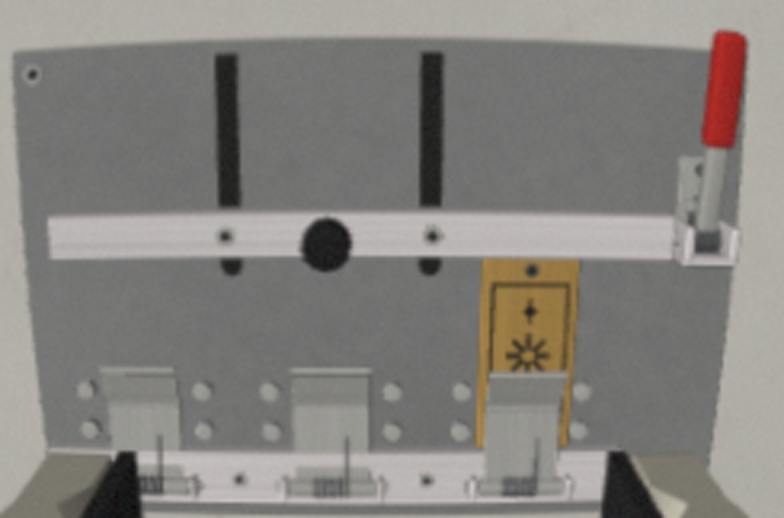

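```bash
python3 - <<'E'
from h import *
px=np.array([[86,390],[91,429],[202,391],[204,430],[269,391],[272,430],[393,392],[393,431],[461,391],[462,430],[582,391],[581,430]])/3.2+[140,85]-.3
P=onplane('wrist',px,.017)[:,:2]*1000
Q=np.array([[x,b+s*25.5] for b in(-80,0,80) for s in(-1,1) for x in(34,52)],float)
M=cv2.estimateAffinePartial2D(Q,P)[0]; print(M, np.hypot(M[0,0],M[1,0]),np.degrees(np.arctan2(M[1,0],M[0,0])))
cq,cp=Q.mean(0),P.mean(0); H=(Q-cq).T@(P-cp); a=np.arctan2(H[0,1]-H[1,0],H[0,0]+H[1,1]); r=np.array([[np.cos(a),-np.sin(a)],[np.sin(a),np.cos(a)]])
print(np.degrees(a),'origin',cp-r@cq,'res',(P-cp-(Q-cq)@r.T).round(1).tolist())
o=cp-r@cq
k=onplane('wrist',np.array([[326,245]])/3.2+[140,85],.048)[0,:2]*1000; print('knob pal',r.T@(k-o))
l=onplane('wrist',np.array([[727,85]])/3.2+[140,85],.042)[0,:2]*1000; print('lever pal',r.T@(l-o))
print(r.T@(np.array([558,34])-o))
E
```

```text
[[ 9.94351790e-01 -1.18242023e-01  5.66313257e+02]
 [ 1.18242023e-01  9.94351790e-01  1.69670063e+01]] 1.0013574082405992 6.781407147724712
6.781406445490557 origin [566.371219    16.97389974] res [[0.1, -0.1], [0.2, 0.3], [0.0, 0.0], [-0.1, -0.3], [-0.0, -0.6], [-0.4, -0.1], [0.3, 0.0], [-0.1, 0.1], [-0.0, -0.7], [-0.4, 0.3], [0.3, -0.0], [0.1, 0.9]]
knob pal [-34.43596649   0.41111765]
lever pal [-96.3736738  150.00615569]
[-6.30218164 17.89547161]
```

```bash
python3 -m creep '{"delta_pos":[[20,35,0],[40,70,10],[60,105,30],[77,135,60],[77,135,100],[77,135,140],[77,135,170],[77,135,190],[77,135,207],[77,135,207],[77,135,207],[77,135,207]],"rotation":[[0,0,0],[0,0,0],[0,0,0],[0,0,0],[0,0,0],[0,0,0],[0,0,0],[0,0,0],[0,0,0],[0,0,0],[0,0,0],[0,0,0]],"claw":[50,45,45,45,45,45,45,45,45,45,45,45]}' 12
python3 - <<'E'
from h import *
im,d=robot.camera('wrist'); save(im,'w2.png'); 
E
```

```text
time_s: 5.05
tool_pos: [0.4486, 0.1551, 0.0426]
eef_rot: [-0.059, 0.998, 0.0, 0.001]
ft_force: [-0.5, 0.0, 0.3]
grip_width: 0.0393
grasp_force: 0.0
```

View pics/w2.png

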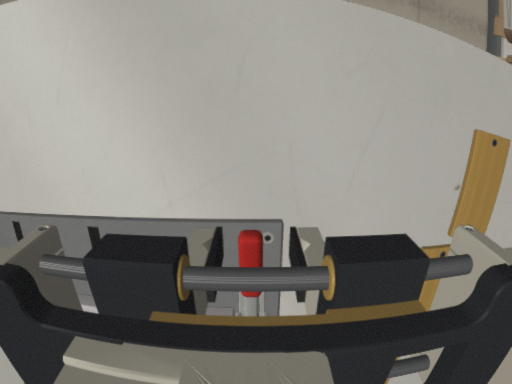

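The red handle sits between the fingers at about (251,263). I'll close and swing it up.

```bash
python3 -m creep '{"delta_pos":[[0,0,0],[0,0,0],[0,0,0],[0,0,0],[0,0,0],[-1,0,-6],[-3.1,0,-11.7],[-5,0,-17],[-8.3,0,-22.8],[-15.3,0,-32.8],[-24,0,-41.4],[-34,0,-48.4],[-45,0,-53.6],[-57,0,-56.7],[-69,0,-57.8],[-76,0,-57.4],[-81,0,-57],[-83,0,-57],[-83,0,-57]],"rotation":[[0,0,0],[0,0,0],[0,0,0],[0,0,0],[0,0,0],[0,0,0],[0,0,0],[0,0,0],[0,0,0],[0,0,0],[0,0,0],[0,0,0],[0,0,0],[0,0,0],[0,0,0],[0,0,0],[0,0,0],[0,0,0],[0,0,0]],"claw":[5,5,5,5,5,5,5,5,5,5,5,5,5,5,5,5,5,5,5]}' 12
python3 - <<'E'
from h import *
s=robot.state();im,d=robot.camera('wrist'); save(im,'w3.png'); print(s['ft_force'],s['grip_width'])
im,d=robot.camera('top'); print([(f['position'],f['confidence']) for f in robot.find_in('top','lever_grip')])
E
```

```text
time_s: 7.0
tool_pos: [0.5292, 0.1621, 0.0979]
eef_rot: [-0.059, 0.998, -0.002, -0.002]
ft_force: [0.3, -7.8, 0.6]
grip_width: 0.0127
grasp_force: 12.0
[ 0.25178351 -7.80366531  0.57130793] 0.012664101459149008
[]
```

View pics/w3.png

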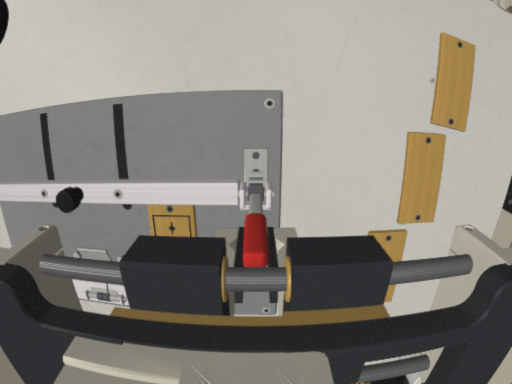

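Lever is up. Next is the knob.

```bash
python3 -m creep '{"delta_pos":[[0,0,0],[0,0,0],[0,0,-30],[0,0,-62],[4,-30,-62],[8,-75,-62],[13,-120,-62],[13.7,-148.5,-40],[13.7,-148.5,0],[13.7,-148.5,30],[13.7,-148.5,46],[13.7,-148.5,46],[13.7,-148.5,46],[13.7,-148.5,46],[13.7,-148.5,46],[13.7,-148.5,46]],"rotation":[[0,0,0],[0,0,0],[0,0,0],[0,0,0],[0,0,0],[0,0,0],[0,0,0],[0,0,0],[0,0,0],[0,0,0],[0,0,0],[0,0,0],[0,0,0],[0,0,0],[0,0,0],[0,0,0]],"claw":[30,40,50,50,50,50,50,50,50,50,50,50,5,5,5,5]}' 25
python3 - <<'E'
from h import *
s=robot.state(); print(s['grip_width'])
E
```

```text
time_s: 8.75
tool_pos: [0.5334, 0.0118, 0.0536]
eef_rot: [-0.06, 0.998, -0.003, -0.001]
ft_force: [5.0, -36.7, 5.6]
grip_width: 0.0176
grasp_force: 25.4
0.01755344609812911
```

```bash
python3 -m creep '{"delta_pos":[[0,-1.3,0],[5,-1.3,0],[12,-1.3,0],[20,-1.3,0],[28,-1.3,0],[36,-1.3,0],[44,-1.3,0],[50,-1.3,0],[54,-1.3,0],[56,-1.3,0],[56,-1.3,0]],"rotation":[[0,0,0],[0,0,0],[0,0,0],[0,0,0],[0,0,0],[0,0,0],[0,0,0],[0,0,0],[0,0,0],[0,0,0],[0,0,0]],"claw":[5,5,5,5,5,5,5,5,5,5,5]}' 12
python3 -m creep '{"delta_pos":[[0,0,0],[0,0,0],[0,0,-20],[0,0,-60],[-20,0,-100],[-40,0,-140],[-60,20,-180],[-80,40,-200],[-80,40,-200],[-80,40,-200]],"rotation":[[0,0,0],[0,0,0],[0,0,0],[0,0,0],[0,0,0],[0,0,0],[0,0,0],[0,0,0],[0,0,0],[0,0,0]],"claw":[30,40,50,50,50,50,50,50,50,50]}' 25
python3 - <<'E'
from h import *
im,d=robot.camera('wrist'); save(im,'w4.png'); 
for t,z in (('finished1',.018),('blank1',.006)):
  for f in robot.masks_of('wrist',t): print(t,f['confidence'],rect('wrist',f['mask'],z))
E
```

```text
time_s: 9.85
tool_pos: [0.4808, 0.0056, 0.0538]
eef_rot: [-0.06, 0.998, -0.001, 0.002]
ft_force: [13.6, -22.9, -7.7]
grip_width: 0.0183
grasp_force: 12.0
time_s: 10.85
tool_pos: [0.5532, 0.0573, 0.2528]
eef_rot: [-0.06, 0.998, 0.0, 0.0]
ft_force: [-0.1, -0.1, -0.7]
grip_width: 0.0436
grasp_force: 0.0
finished1 0.65 ((571.026123046875, 97.270263671875), (83.1481704711914, 40.052310943603516), 7.417265892028809)
blank1 0.9 ((583.0136108398438, 289.574462890625), (84.56684112548828, 43.39868927001953), 6.872446537017822)
blank1 0.7 ((489.63360595703125, 305.0255432128906), (83.57231140136719, 44.38426208496094), 6.787672996520996)
blank1 0.62 ((397.7419128417969, 321.933837890625), (85.43214416503906, 43.949546813964844), 1.5027313232421875)
```

View pics/w4.png

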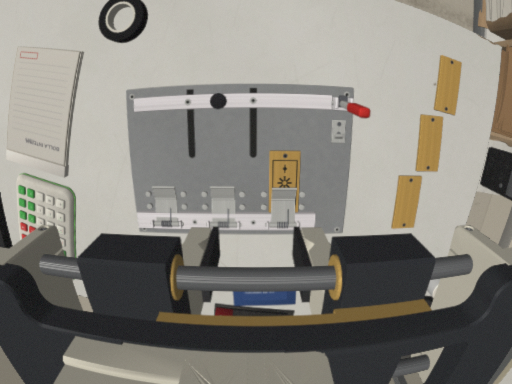

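The fence is fully back at row 102, the lever is still up, and the engraved plate is exposed at (285,180). Now I grip it across its middle, with the fingers either side of the clip and in front of the pins.

```bash
python3 -m creep '{"delta_pos":[[-10,15,40],[-25.4,38,80],[-25.4,38,120],[-25.4,38,160],[-25.4,38,190],[-25.4,38,205],[-25.4,38,212],[-25.4,38,216],[-25.4,38,216],[-25.4,38,216],[-25.4,38,216],[-25.4,38,216],[-25.4,38,216]],"rotation":[[0,0,0],[0,0,0],[0,0,0],[0,0,0],[0,0,0],[0,0,0],[0,0,0],[0,0,0],[0,0,0],[0,0,0],[0,0,0],[0,0,0],[0,0,0]],"claw":[62,62,62,62,62,62,62,62,62,62,62,62,62]}' 45
python3 - <<'E'
from h import *
s=robot.state(); im,d=robot.camera('wrist'); save(im,'w5.png'); 
E
```

```text
time_s: 12.3
tool_pos: [0.5744, 0.0975, 0.0371]
eef_rot: [-0.059, 0.998, 0.0, 0.0]
ft_force: [0.7, -0.2, 0.1]
grip_width: 0.0544
grasp_force: 0.0
```

View pics/w5.png

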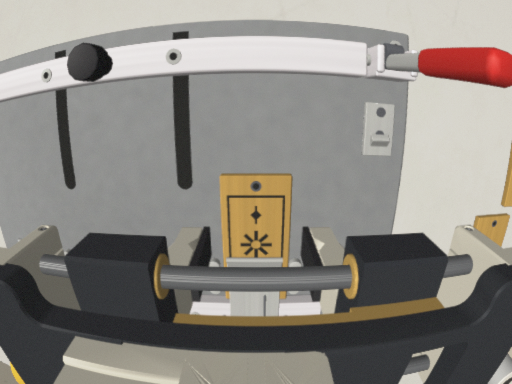

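Well centred over the plate. Lower 1 mm, close and draw out.

```bash
python3 -m creep '{"delta_pos":[[0,0,1.5],[0,0,1.5],[0,0,1.5],[0,0,1.5],[0,0,1.5],[3,0,1.5],[8,0,1.5],[15,0,1.5],[22,0,1.5],[29,0,1.5],[36,0,1.5],[41,0,1.5],[43,0,1.5],[43,0,1.5]],"rotation":[[0,0,0],[0,0,0],[0,0,0],[0,0,0],[0,0,0],[0,0,0],[0,0,0],[0,0,0],[0,0,0],[0,0,0],[0,0,0],[0,0,0],[0,0,0],[0,0,0]],"claw":[30,30,30,30,30,30,30,30,30,30,30,30,30,30]}' 45
python3 - <<'E'
from h import *
s=robot.state(); im,d=robot.camera('wrist'); save(im,'w6.png'); 
E
```

```text
time_s: 13.75
tool_pos: [0.5312, 0.0922, 0.0351]
eef_rot: [-0.059, 0.998, -0.0, -0.0]
ft_force: [-0.8, 0.5, -1.3]
grip_width: 0.0392
grasp_force: 45.0
```

View pics/w6.png

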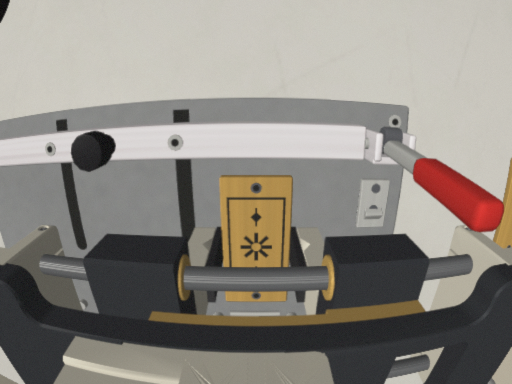

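The whole plate is in the grip and clear of the clip. I'll lift it and carry it to the pad.

```bash
python3 -m creep '{"delta_pos":[[0,0,-20],[0,0,-50],[0,0,-85],[0,-30,-100],[10,-70,-100],[20,-115,-100],[30,-160,-100],[40,-205,-100],[50,-250,-100],[60,-295,-100],[70,-335,-100],[70,-360,-90],[70,-371,-60],[70,-371,-30],[70,-371,-12],[70,-371,-5],[70,-371,-0.5],[70,-371,-0.5],[70,-371,-0.5]],"rotation":[[0,0,0],[0,0,0],[0,0,0],[0,0,1],[0,0,3],[0,0,5],[0,0,7],[0,0,9],[0,0,11],[0,0,13],[0,0,13.8],[0,0,13.8],[0,0,13.8],[0,0,13.8],[0,0,13.8],[0,0,13.8],[0,0,13.8],[0,0,13.8],[0,0,13.8]],"claw":[30,30,30,30,30,30,30,30,30,30,30,30,30,30,30,30,30,30,30]}'
python3 - <<'E'
from h import *
s=robot.state(); im,d=robot.camera('wrist'); save(im,'w7.png'); 
E
```

```text
time_s: 15.7
tool_pos: [0.5066, -0.2844, 0.0365]
eef_rot: [0.061, 0.998, -0.0, 0.001]
ft_force: [0.2, 0.3, -1.9]
grip_width: 0.0388
grasp_force: 45.0
```

View pics/w7.png

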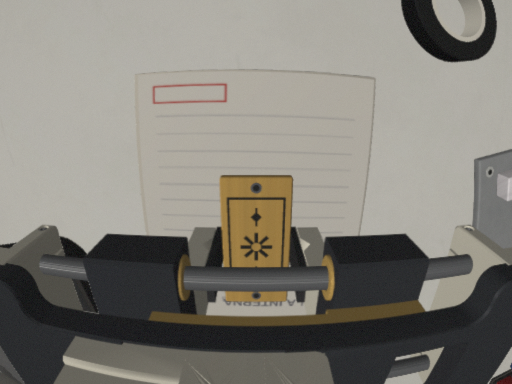

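Centred over the pad. Lower, release, retreat, and go over to the blanks.

```bash
python3 -m creep '{"delta_pos":[[0,0,1.2],[0,0,1.2],[0,0,1.2],[0,0,1.2],[0,0,1.2],[0,0,-20],[0,0,-60],[0,0,-100],[0,0,-140],[0,0,-160]],"rotation":[[0,0,0],[0,0,0],[0,0,0],[0,0,0],[0,0,0],[0,0,0],[0,0,0],[0,0,0],[0,0,0],[0,0,0]],"claw":[30,45,55,62,62,62,62,62,62,62]}' 45
python3 -m creep '{"delta_pos":[[0,20,0],[0,60,0],[0,105,0],[0,150,0],[0,195,0],[0,240,0],[0,285,0],[0,330,0],[0,375,0],[0,420,0],[0,465,0],[0,510,0],[0,545,0],[0,565,0],[1.6,571,0],[1.6,571,0],[1.6,571,0],[1.6,571,0]],"rotation":[[0,0,-1],[0,0,-2],[0,0,-4],[0,0,-6],[0,0,-8],[0,0,-10],[0,0,-12],[0,0,-13.7],[0,0,-13.7],[0,0,-13.7],[0,0,-13.7],[0,0,-13.7],[0,0,-13.7],[0,0,-13.7],[0,0,-13.7],[0,0,-13.7],[0,0,-13.7],[0,0,-13.7]],"claw":[62,62,62,62,62,62,62,62,62,62,62,62,62,62,62,62,62,62]}' 45
cat >> h.py <<'E'
O=np.array([.5664,.0170]); A=np.radians(6.78); RP=np.array([[np.cos(A),-np.sin(A)],[np.sin(A),np.cos(A)]])
def pal(p): return (RP.T@(np.array(p)[:2]-O)*1000).round(1)
def blanks(z=.006):
    robot.camera('wrist'); o=[]
    for f in robot.masks_of('wrist','blank1'):
        r=rect('wrist',f['mask'],z); print(round(f['confidence'],2),np.round(r[0],1),np.round(r[1],1),round(r[2],1))
        go([r[0][0]/1000,r[0][1]/1000,.03])
E
python3 - <<'E'
from h import *
blanks()
im,d=robot.camera('top'); print([(f['position'],f['confidence']) for f in robot.find_in('top','finished1')])
E
```

```text
time_s: 16.75
tool_pos: [0.507, -0.2849, 0.1996]
eef_rot: [0.061, 0.998, -0.001, 0.002]
ft_force: [0.1, 0.9, 0.1]
grip_width: 0.0543
grasp_force: 0.0
time_s: 18.55
tool_pos: [0.5741, 0.2812, 0.1958]
eef_rot: [-0.058, 0.998, 0.0, 0.0]
ft_force: [0.2, 0.7, 0.3]
grip_width: 0.0544
grasp_force: 0.0
0.95 [491.3 309.4] [84.4 40.4] 7.8
tool [0.5742 0.2815 0.1959] shift mm [ 79.1  37.3 165.9]
0.69 [584.9 292.8] [84.1 39.9] 6.9
tool [0.5742 0.2815 0.1959] shift mm [-11.9  10.  165.9]
0.49 [602.9  92.8] [42.6 38.2] 7.3
tool [0.5742 0.2815 0.1959] shift mm [  -6.8 -190.7  165.9]
[]
```

```bash
python3 -m creep '{"delta_pos":[[-5,5,40],[-11,10,85],[-11,10,125],[-11,10,150],[-11,10,163],[-11,10,170],[-11,10,172],[-11,10,172],[-11,10,172],[-11,10,172],[-11,10,172],[-11,10,172]],"rotation":[[0,0,0],[0,0,0],[0,0,0],[0,0,0],[0,0,0],[0,0,0],[0,0,0],[0,0,0],[0,0,0],[0,0,0],[0,0,0],[0,0,0]],"claw":[62,62,62,62,62,62,62,62,30,30,30,30]}' 45
python3 -m creep '{"delta_pos":[[0,0,-20],[0,0,-60],[0,0,-100],[0,0,-140],[0,0,-140]],"rotation":[[0,0,0],[0,0,0],[0,0,0],[0,0,0],[0,0,0]],"claw":[30,30,30,30,30]}'
python3 - <<'E'
from h import *
im,d=robot.camera('wrist'); s=robot.state(); print(s['grip_width'],pal(s['tool_pos']))
for f in robot.masks_of('wrist','blank1'): print(f['confidence'],rect('wrist',f['mask'],s['tool_pos'][2]-.024+.006))
E
```

```text
time_s: 19.95
tool_pos: [0.5842, 0.294, 0.0246]
eef_rot: [-0.058, 0.998, 0.0, 0.001]
ft_force: [-1.2, -0.1, 5.3]
grip_width: 0.0386
grasp_force: 45.0
time_s: 20.45
tool_pos: [0.5866, 0.2955, 0.1703]
eef_rot: [-0.059, 0.998, 0.003, 0.004]
ft_force: [0.3, 0.3, -0.2]
grip_width: 0.0385
grasp_force: 45.0
0.03880376644191301 [ 51.4 273.7]
0.84 ((493.6990661621094, 295.9210510253906), (42.343467712402344, 20.35053253173828), 7.209041118621826)
0.82 ((455.89593505859375, 304.1012268066406), (24.907140731811523, 20.79471206665039), 1.1569647789001465)
0.76 ((569.2645263671875, 293.0349426269531), (56.049373626708984, 39.8697509765625), 6.62332010269165)
```

```bash
python3 -m creep '{"delta_pos":[[5,-25,0],[15,-60,0],[25,-100,0],[35,-145,0],[45,-190,0],[55,-235,0],[65,-280,0],[75,-320,0],[77.4,-345,20],[77.4,-353.7,55],[77.4,-353.7,90],[77.4,-353.7,112],[77.4,-353.7,122],[77.4,-353.7,126],[77.4,-353.7,127],[77.4,-353.7,127]],"rotation":[[0,0,0],[0,0,0],[0,0,0],[0,0,0],[0,0,0],[0,0,0],[0,0,0],[0,0,0],[0,0,0],[0,0,0],[0,0,0],[0,0,0],[0,0,0],[0,0,0],[0,0,0],[0,0,0]],"claw":[30,30,30,30,30,30,30,30,30,30,30,30,30,30,30,30]}'
python3 - <<'E'
from h import *
im,d=robot.camera('wrist'); save(im,'w8.png'); s=robot.state(); print(s['grip_width'],pal(s['tool_pos']),s['tool_pos'][2])
for f in robot.masks_of('wrist','blank1'):
  r=rect('wrist',f['mask'],.018); print(f['confidence'],r,pal(np.array(r[0])/1000))
E
```

```text
time_s: 22.15
tool_pos: [0.5483, -0.0664, 0.0369]
eef_rot: [-0.058, 0.998, 0.0, 0.0]
ft_force: [0.1, -0.6, -1.0]
grip_width: 0.0385
grasp_force: 45.0
0.038808154222752606 [-27.6 -80.6] 0.03702574539531668
0.8 ((535.740478515625, -66.87346649169922), (58.01400375366211, 40.157100677490234), 6.666922569274902) [-40.3 -79.7]
```

View pics/w8.png

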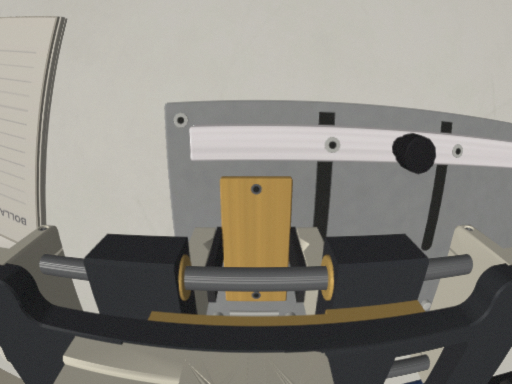

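The blank lies flat before bay 1, its front hole at (256,189), squarely in the grip. Slide it home.

```bash
python3 -m creep '{"delta_pos":[[0,0.3,0.4],[-6,0.3,0.4],[-13,0.3,0.4],[-20,0.3,0.4],[-26,0.3,0.4],[-32,0.3,0.4],[-37,0.3,0.4],[-41,0.3,0.4],[-44,0.3,0.4],[-46,0.3,0.4],[-47,0.3,0.4],[-47,0.3,0.4]],"rotation":[[0,0,0],[0,0,0],[0,0,0],[0,0,0],[0,0,0],[0,0,0],[0,0,0],[0,0,0],[0,0,0],[0,0,0],[0,0,0],[0,0,0]],"claw":[30,30,30,30,30,30,30,30,30,30,30,30]}'
python3 - <<'E'
from h import *
im,d=robot.camera('wrist'); save(im,'w9.png'); s=robot.state(); print(s['ft_force'],pal(s['tool_pos']),s['tool_pos'][2])
for f in robot.masks_of('wrist','blank1'):
  r=rect('wrist',f['mask'],.018); print(f['confidence'],r,pal(np.array(r[0])/1000), pal(np.array(r[0])/1000)[0]-max(r[1])/2)
E
```

```text
time_s: 23.45
tool_pos: [0.5907, -0.0622, 0.0364]
eef_rot: [-0.058, 0.998, -0.001, -0.004]
ft_force: [-15.7, -2.3, 19.9]
grip_width: 0.0386
grasp_force: 45.0
[-15.21032986  -1.46888847  19.18274922] [ 14.8 -81.5] 0.036417140419514424
0.97 ((577.1048583984375, -62.83249282836914), (56.90030288696289, 40.189151763916016), 6.654541015625) [  1.2 -80.5] -27.250151443481446
```

```bash
python3 - <<'E'
from h import *
s=robot.state()
print('w5 tool',pal([.5744,.0975]))
for n in ('w5','w8','w9'):
    im=cv2.imread(f'pics/{n}.png'); h=cv2.cvtColor(im,cv2.COLOR_BGR2HSV)
    c=h[150:200,235:245].astype(int); m=((c[...,0]>10)&(c[...,0]<30)&(c[...,1]>120)).mean(1)
    row=150+np.argmax(m>.5); P=onplane('wrist',[240,row],.018)[0]
    print(n,row,'front edge rel tool mm', pal(P)[0]-pal(s['tool_pos'])[0])
r9=onplane('wrist',[[240,175],[240,176],[240,177]],.018); print([pal(p)[0] for p in r9])
E
```

```text
w5 tool [17.4 79. ]
w5 174 front edge rel tool mm -43.2
w8 177 front edge rel tool mm -41.5
w9 177 front edge rel tool mm -41.5
[np.float64(-27.8), np.float64(-27.2), np.float64(-26.7)]
```

View pics/w9.png

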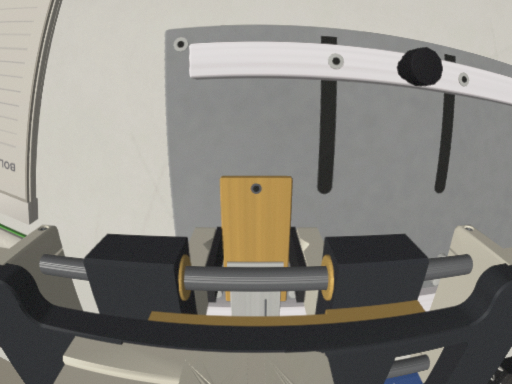

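The blank is nearly home, with its front edge about 1 mm behind where the engraved one lay. I'll push a little more, with less downward load.

```bash
python3 -m creep '{"delta_pos":[[0,0,-1],[-1,0,-1.5],[-2,0,-1.5],[-3,0,-1.5],[-4,0,-1.5],[-4,0,-1.5]],"rotation":[[0,0,0],[0,0,0],[0,0,0],[0,0,0],[0,0,0],[0,0,0]],"claw":[30,30,30,30,30,30]}'
cat >> h.py <<'E'
def edge(name):
    s=robot.state(); im,d=robot.camera('wrist'); save(im,name)
    h=cv2.cvtColor(im[...,::-1],cv2.COLOR_BGR2HSV); c=h[150:215,235:275].astype(int)
    m=((c[...,0]>10)&(c[...,0]<30)&(c[...,1]>120)).mean(1); row=150+np.argmax(m>.5)
    t=pal(s['tool_pos']); e=pal(onplane('wrist',[250,row-.5],.018)[0])[0]; print('tool',t,s['tool_pos'][2],'edge x',e,'row',row,'F',np.round(s['ft_force'],1))
E
python3 -c "
from h import *
edge('w10.png')"
```

```text
time_s: 24.15
tool_pos: [0.5929, -0.0615, 0.0365]
eef_rot: [-0.057, 0.998, -0.0, -0.006]
ft_force: [-17.3, -0.3, 12.4]
grip_width: 0.0384
grasp_force: 45.0
tool [ 17.1 -81.1] 0.03647930480575406 edge x -25.3 row 176 F [-17.3  -0.3  12.4]
```

```bash
python3 -m creep '{"delta_pos":[[0,0,-1.5],[-1,0,-2],[-2,0,-2],[-3,0,-2],[-3,0,-2]],"rotation":[[0,0,0],[0,0,0],[0,0,0],[0,0,0],[0,0,0]],"claw":[30,30,30,30,30]}'
python3 -c "
from h import *
edge('w11.png')"
```

```text
time_s: 24.7
tool_pos: [0.5931, -0.0615, 0.0365]
eef_rot: [-0.057, 0.998, -0.0, -0.009]
ft_force: [-19.6, -0.7, 5.4]
grip_width: 0.0385
grasp_force: 45.0
tool [ 17.2 -81.1] 0.036542522246654024 edge x -25.1 row 176 F [-19.6  -0.7   5.4]
```

Home against the rail. I'll relax the push, release and go for the next blank.

```bash
python3 -m creep '{"delta_pos":[[3,0,0],[6,0,0.5],[7,0,0.5],[7,0,0.5],[7,0,0.5],[7,0,0.5],[8,0,0],[8,0,-25],[8,0,-65],[8,0,-110],[8,0,-150],[8,0,-160],[8,0,-160]],"rotation":[[0,0,0],[0,0,0],[0,0,0],[0,0,0],[0,0,0],[0,0,0],[0,0,0],[0,0,0],[0,0,0],[0,0,0],[0,0,0],[0,0,0],[0,0,0]],"claw":[30,30,30,45,55,62,62,62,62,62,62,62,62]}'
python3 - <<'E'
from h import *
im,d=robot.camera('wrist'); save(im,'w12.png')
for f in robot.masks_of('wrist','blank1'):
  r=rect('wrist',f['mask'],.018); print(round(f['confidence'],2),np.round(r[1],1),r[2],pal(np.array(r[0])/1000), pal(np.array(r[0])/1000)[0]-max(r[1])/2)
go([.488,.300,.20])
E
```

```text
time_s: 26.05
tool_pos: [0.5954, -0.0606, 0.2026]
eef_rot: [-0.058, 0.998, 0.0, 0.003]
ft_force: [0.0, -0.8, -0.4]
grip_width: 0.0541
grasp_force: 0.0
0.88 [79.8 39.5] 6.295303821563721 [ 12.9 -80. ] -27.01998291015625
0.69 [200.6 376.6] 6.632074356079102 [-12.7  57.8] -201.01991577148436
0.67 [83.6 35.7] 18.023338317871094 [-42.1 269.5] -83.90636596679687
0.58 [58.  36.2] 6.616621971130371 [ 47.7 -80.6] 18.690129470825198
tool [ 0.5935 -0.0607  0.1991] shift mm [ 62.9 370.5  -0.7]
```

View pics/w12.png

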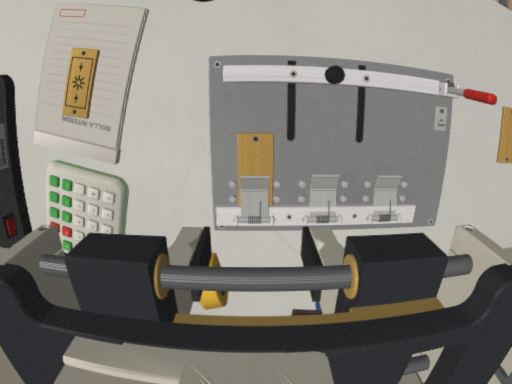

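The blank is home in bay 1 (255,165) and the engraved plate is on the pad (80,82). That was my 14th view, so from here I work with numbers only. Next is the second blank.

```bash
python3 -m creep '{"delta_pos":[[5,30,0],[15,70,0],[25,115,0],[32,160,0],[40,205,0],[46,250,0],[52,295,0],[58,335,0],[63,360,0],[63,370,0],[63,370,0],[63,370,0]],"rotation":[[0,0,0],[0,0,0],[0,0,0],[0,0,0],[0,0,0],[0,0,0],[0,0,0],[0,0,0],[0,0,0],[0,0,0],[0,0,0],[0,0,0]],"claw":[62,62,62,62,62,62,62,62,62,62,62,62]}'
python3 -c "
from h import *
blanks()"
```

```text
time_s: 27.35
tool_pos: [0.4879, 0.2984, 0.1986]
eef_rot: [-0.058, 0.998, -0.001, -0.001]
ft_force: [-0.5, -0.6, -0.1]
grip_width: 0.0545
grasp_force: 0.0
0.81 [592.2 -72.8] [73.5 46.5] 5.6
tool [0.4883 0.298  0.1992] shift mm [ -60.7 -380.2  169.4]
0.8 [491.9 308.4] [85.5 40.7] 7.9
tool [0.4883 0.298  0.1992] shift mm [ -4.9  10.  169.1]
0.78 [399.2 325.3] [84.3 41.3] 0.3
tool [0.4883 0.298  0.1992] shift mm [ 85.2  37.4 169.2]
```

```bash
python3 -m creep '{"delta_pos":[[-3,5,40],[-4,10,85],[-4,10,125],[-4,10,153],[-4,10,167],[-4,10,173],[-4,10,174],[-4,10,174],[-4,10,174],[-4,10,174],[-4,10,174],[-4,10,174]],"rotation":[[0,0,0],[0,0,0],[0,0,0],[0,0,0],[0,0,0],[0,0,0],[0,0,0],[0,0,0],[0,0,0],[0,0,0],[0,0,0],[0,0,0]],"claw":[62,62,62,62,62,62,62,62,30,30,30,30]}' 45
python3 -m creep '{"delta_pos":[[0,0,-20],[0,0,-60],[0,0,-100],[0,0,-140],[0,0,-140],[0,0,-140]],"rotation":[[0,0,0],[0,0,0],[0,0,0],[0,0,0],[0,0,0],[0,0,0]],"claw":[30,30,30,30,30,30]}'
python3 -c "
from h import *
edge('w13.png'); s=robot.state(); print(s['tool_pos'],s['grip_width'])"
```

```text
time_s: 28.65
tool_pos: [0.4912, 0.31, 0.0265]
eef_rot: [-0.058, 0.998, 0.0, 0.0]
ft_force: [-0.8, -1.9, 6.0]
grip_width: 0.0374
grasp_force: 45.0
time_s: 29.25
tool_pos: [0.491, 0.31, 0.1666]
eef_rot: [-0.058, 0.998, 0.001, 0.001]
ft_force: [-0.3, -0.2, -1.8]
grip_width: 0.0374
grasp_force: 45.0
tool [-40.3 299.9] 0.1666296495771819 edge x -50.6 row 174 F [-0.3 -0.2 -1.8]
[0.49045233 0.30943683 0.16531044] 0.037626261269008386
```

```bash
python3 -m creep '{"delta_pos":[[0,-15,0],[-3,-45,0],[-6,-80,0],[-9,-120,0],[-12,-160,0],[-12,-200,0],[-12,-240,0],[-12,-275,0],[-12,-295,20],[-12,-300,55],[-12,-300,90],[-12,-300,112],[-12,-300,122],[-12,-300,126],[-12,-300,127],[-12,-300,127]],"rotation":[[0,0,0],[0,0,0],[0,0,0],[0,0,0],[0,0,0],[0,0,0],[0,0,0],[0,0,0],[0,0,0],[0,0,0],[0,0,0],[0,0,0],[0,0,0],[0,0,0],[0,0,0],[0,0,0]],"claw":[30,30,30,30,30,30,30,30,30,30,30,30,30,30,30,30]}'
python3 -c "
from h import *
edge('w14.png'); s=robot.state(); print(s['tool_pos'],s['grip_width'])
for f in robot.masks_of('wrist','blank1'):
  r=rect('wrist',f['mask'],.018); print(round(f['confidence'],2),np.round(r[1],1),r[2],pal(np.array(r[0])/1000))"
```

```text
time_s: 30.9
tool_pos: [0.5381, 0.0132, 0.0392]
eef_rot: [-0.058, 0.998, 0.0, 0.0]
ft_force: [0.1, 0.4, -0.7]
grip_width: 0.0376
grasp_force: 45.0
tool [-28.5  -0.5] 0.03918658271505962 edge x -70.9 row 174 F [ 0.1  0.4 -0.7]
[0.53828624 0.01327171 0.03933488] 0.03712988363286034
0.75 [61.  41.3] 7.18764066696167 [-41.3   1.3]
```

```bash
python3 -m creep '{"delta_pos":[[0,0.5,0.8],[0,0.5,0.8],[0,0.5,0.8],[0,0.5,0.8],[0,0.5,1.5],[0,0.5,3],[0,0.5,3.3],[0,0.5,3.3],[0,0.5,3.3],[0,0.5,3.3],[0,0.5,3.3]],"rotation":[[0,0,0],[0,0,0],[0,0,0],[0,0,0],[0,0,0],[0,0,0],[0,0,0],[0,0,0],[0,0,0],[0,0,0],[0,0,0]],"claw":[30,45,55,55,55,55,55,30,30,30,30]}'
python3 -c "
from h import *
edge('w15.png'); s=robot.state(); print(s['tool_pos'],s['grip_width'])
for f in robot.masks_of('wrist','blank1'):
  r=rect('wrist',f['mask'],.018); print(round(f['confidence'],2),np.round(r[1],1),r[2],pal(np.array(r[0])/1000))"
```

```text
time_s: 32.1
tool_pos: [0.5376, 0.0136, 0.0353]
eef_rot: [-0.058, 0.998, 0.0, -0.0]
ft_force: [-0.5, -0.5, -1.0]
grip_width: 0.0388
grasp_force: 45.0
tool [-29.  -0.] 0.03528843405200706 edge x -71.5 row 176 F [-0.5 -0.5 -1. ]
[0.5375919  0.01355155 0.03530119] 0.03878391832129404
0.78 [56.7 40.1] 6.687325477600098 [-42.9   1. ]
```

```bash
python3 -m creep '{"delta_pos":[[-4,0,-0.5],[-10,0,-0.5],[-17,0,-0.5],[-23,0,-1],[-29,0,-1],[-35,0,-1.5],[-40,0,-2],[-44,0,-2.5],[-47,0,-3],[-50,0,-3.5],[-52,0,-3.5],[-54,0,-3.5],[-55,0,-3.5],[-55,0,-3.5]],"rotation":[[0,0,0],[0,0,0],[0,0,0],[0,0,0],[0,0,0],[0,0,0],[0,0,0],[0,0,0],[0,0,0],[0,0,0],[0,0,0],[0,0,0],[0,0,0],[0,0,0]],"claw":[30,30,30,30,30,30,30,30,30,30,30,30,30,30]}'
python3 -c "
from h import *
edge('w16.png'); s=robot.state(); print(s['tool_pos'],s['grip_width'])"
```

```text
time_s: 33.6
tool_pos: [0.5842, 0.0185, 0.036]
eef_rot: [-0.057, 0.998, -0.001, -0.008]
ft_force: [-22.5, 3.6, -0.1]
grip_width: 0.0389
grasp_force: 45.0
tool [17.9 -0.6] 0.03601757263346398 edge x -24.6 row 176 F [-22.5   3.6  -0.1]
[0.58425276 0.01849877 0.03606245] 0.03880494986843835
```

```bash
python3 -m creep '{"delta_pos":[[3,0,0],[6,0,1],[7,0,1],[7,0,1],[7,0,1],[7,0,1],[8,0,1],[8,0,-25],[8,0,-65],[8,0,-110],[8,0,-150],[8,0,-160]],"rotation":[[0,0,0],[0,0,0],[0,0,0],[0,0,0],[0,0,0],[0,0,0],[0,0,0],[0,0,0],[0,0,0],[0,0,0],[0,0,0],[0,0,0]],"claw":[30,30,30,45,55,62,62,62,62,62,62,62]}'
python3 -m creep '{"delta_pos":[[10,30,0],[25,65,0],[40,105,0],[58,145,0],[76,185,0],[94,225,0],[112,260,0],[128,290,0],[139,310,0],[139,315,0],[139,315,0],[139,315,0]],"rotation":[[0,0,0],[0,0,0],[0,0,0],[0,0,0],[0,0,0],[0,0,0],[0,0,0],[0,0,0],[0,0,0],[0,0,0],[0,0,0],[0,0,0]],"claw":[62,62,62,62,62,62,62,62,62,62,62,62]}'
python3 -c "
from h import *
blanks()
s=robot.state();print(s['eef_rot'],s['tool_pos'])"
```

```text
time_s: 34.85
tool_pos: [0.5876, 0.0197, 0.2052]
eef_rot: [-0.059, 0.998, 0.001, 0.005]
ft_force: [-0.0, 0.6, 0.2]
grip_width: 0.0543
grasp_force: 0.0
time_s: 36.05
tool_pos: [0.4101, 0.3155, 0.1989]
eef_rot: [-0.058, 0.998, 0.0, 0.0]
ft_force: [0.4, -0.6, -0.1]
grip_width: 0.0544
grasp_force: 0.0
0.63 [566.6 -76.1] [25.3 51.8] 21.8
tool [0.4102 0.315  0.1988] shift mm [-110.3 -406.6  168.9]
0.57 [398.4 325.2] [84.6 41.2] 0.3
tool [0.4102 0.315  0.1988] shift mm [ 10.6  11.5 168.8]
[-5.76061097e-02  9.98339389e-01 -9.09630248e-06  2.87751131e-05] [0.4102154  0.31503868 0.198839  ]
```

```bash
python3 -m creep '{"delta_pos":[[5,5,40],[11,11.5,85],[11,11.5,125],[11,11.5,153],[11,11.5,167],[11,11.5,174],[11,11.5,175.5],[11,11.5,175.5],[11,11.5,175.5],[11,11.5,175.5],[11,11.5,175.5],[11,11.5,175.5],[11,11.5,175.5]],"rotation":[[0,0,3],[0,0,6.3],[0,0,6.3],[0,0,6.3],[0,0,6.3],[0,0,6.3],[0,0,6.3],[0,0,6.3],[0,0,6.3],[0,0,6.3],[0,0,6.3],[0,0,6.3],[0,0,6.3]],"claw":[62,62,62,62,62,62,62,62,62,30,30,30,30]}' 45
python3 -m creep '{"delta_pos":[[0,0,-20],[0,0,-60],[0,0,-100],[0,0,-140],[0,0,-140],[0,0,-140]],"rotation":[[0,0,0],[0,0,-3],[0,0,-6.3],[0,0,-6.3],[0,0,-6.3],[0,0,-6.3]],"claw":[30,30,30,30,30,30]}'
python3 -c "
from h import *
edge('w17.png'); s=robot.state(); print(s['tool_pos'],s['grip_width'],s['eef_rot'])"
```

```text
time_s: 37.45
tool_pos: [0.3975, 0.3261, 0.0239]
eef_rot: [-0.003, 1.0, 0.0, 0.0]
ft_force: [-0.8, -1.1, 6.6]
grip_width: 0.0388
grasp_force: 45.0
time_s: 38.05
tool_pos: [0.3974, 0.3263, 0.1642]
eef_rot: [-0.058, 0.998, 0.001, 0.001]
ft_force: [-0.2, 0.2, -1.5]
grip_width: 0.0387
grasp_force: 45.0
tool [-131.3  327. ] 0.16419764204743745 edge x -139.0 row 177 F [-0.2  0.2 -1.5]
[0.39701384 0.32557379 0.16297083] 0.038715460848431166 [-5.79883688e-02  9.98317224e-01  1.06769868e-04 -2.42199861e-04]
```

```bash
python3 -m creep '{"delta_pos":[[-15,-10,0],[-35,-30,0],[-60,-55,0],[-85,-85,0],[-100,-120,0],[-105.3,-155,0],[-105.3,-195,0],[-105.3,-225,0],[-105.3,-242,0],[-105.3,-247,20],[-105.3,-247,55],[-105.3,-247,90],[-105.3,-247,112],[-105.3,-247,122],[-105.3,-247,126],[-105.3,-247,126],[-105.3,-247,126]],"rotation":[[0,0,0],[0,0,0],[0,0,0],[0,0,0],[0,0,0],[0,0,0],[0,0,0],[0,0,0],[0,0,0],[0,0,0],[0,0,0],[0,0,0],[0,0,0],[0,0,0],[0,0,0],[0,0,0],[0,0,0]],"claw":[30,30,30,30,30,30,30,30,30,30,30,30,30,30,30,30,30]}'
python3 -c "
from h import *
edge('w18.png'); s=robot.state(); print(s['tool_pos'],s['grip_width'])
for f in robot.masks_of('wrist','blank1'):
  r=rect('wrist',f['mask'],.018); print(round(f['confidence'],2),np.round(r[1],1),r[2],pal(np.array(r[0])/1000))"
```

```text
time_s: 39.8
tool_pos: [0.5312, 0.0931, 0.0379]
eef_rot: [-0.058, 0.998, 0.0, 0.0]
ft_force: [-0.3, -0.2, -0.1]
grip_width: 0.0391
grasp_force: 45.0
tool [-26.   79.7] 0.037857224484784555 edge x -67.1 row 177 F [-0.3 -0.2 -0.1]
[0.53127183 0.09312535 0.03800366] 0.0392591103044726
0.75 [57.6 40.6] 6.675671100616455 [-38.6  80.7]
0.54 [ 7.7 33. ] 6.625359535217285 [28.4 78.9]
0.53 [364.3  54.7] 88.72395324707031 [-80.1  80.1]
```

```bash
python3 -m creep '{"delta_pos":[[0,0,1],[0,0,2],[-4,0,1.6],[-10,0,1.6],[-17,0,1.4],[-23,0,1],[-29,0,0.5],[-34,0,0],[-39,0,-0.8],[-43,0,-1.5],[-46,0,-2],[-48,0,-2],[-50,0,-2],[-51,0,-2],[-51,0,-2]],"rotation":[[0,0,0],[0,0,0],[0,0,0],[0,0,0],[0,0,0],[0,0,0],[0,0,0],[0,0,0],[0,0,0],[0,0,0],[0,0,0],[0,0,0],[0,0,0],[0,0,0],[0,0,0]],"claw":[30,30,30,30,30,30,30,30,30,30,30,30,30,30,30]}'
python3 -c "
from h import *
edge('w19.png'); s=robot.state(); print(s['tool_pos'],s['grip_width'])"
```

```text
time_s: 41.4
tool_pos: [0.5746, 0.0972, 0.0366]
eef_rot: [-0.057, 0.998, -0.001, -0.007]
ft_force: [-20.5, 4.3, -1.2]
grip_width: 0.0389
grasp_force: 45.0
tool [17.6 78.7] 0.036612852656120576 edge x -24.7 row 176 F [-20.5   4.3  -1.2]
[0.57457232 0.09722518 0.03663026] 0.03916463282219039
```

```bash
python3 -m creep '{"delta_pos":[[3,0,0],[6,0,1],[7,0,1],[7,0,1],[7,0,1],[7,0,1],[8,0,1],[8,0,-25],[8,0,-65],[8,0,-110],[8,-40,-150],[8,-80,-160],[20,-80,-160],[20,-80,-160],[20,-80,-160]],"rotation":[[0,0,0],[0,0,0],[0,0,0],[0,0,0],[0,0,0],[0,0,0],[0,0,0],[0,0,0],[0,0,0],[0,0,0],[0,0,0],[0,0,0],[0,0,0],[0,0,0],[0,0,0]],"claw":[30,30,30,45,55,62,62,62,62,62,62,62,62,62,62]}'
python3 - <<'E'
from h import *
im,d=robot.camera('wrist'); save(im,'w20.png'); s=robot.state(); print(pal(s['tool_pos']),s['tool_pos'][2])
for f in robot.masks_of('wrist','blank1'):
  r=rect('wrist',f['mask'],.018); c=pal(np.array(r[0])/1000); print(round(f['confidence'],2),np.round(r[1],1),r[2],c,c[0]-max(r[1])/2)
for f in robot.masks_of('wrist','fence_bar'):
  r=rect('wrist',f['mask'],.026); print('fence',np.round(r[1],1),pal(np.array(r[0])/1000))
for t in('fence_knob','lever_grip','clip1'):
  print(t,[(pal(f['position']),round(f['position'][2],3),round(f['confidence'],2)) for f in robot.find_in('wrist',t)])
E
```

```text
time_s: 42.95
tool_pos: [0.5709, 0.0172, 0.1995]
eef_rot: [-0.058, 0.998, 0.0, 0.0]
ft_force: [-0.0, -0.3, -0.3]
grip_width: 0.0544
grasp_force: 0.0
[4.6 0. ] 0.19919543234672324
0.94 [83.5 41.6] 6.298340797424316 [ 16.9 -78.9] -24.853326416015626
0.9 [82.  40.8] 7.398978233337402 [16.3 80.4] -24.724585723876952
0.85 [83.3 39.8] 6.962283134460449 [16.8  0.9] -24.858500671386718
fence [ 23.5 324.8] [-88.2  49.8]
fence_knob [(array([-85.9,  29.1]), 0.026, 0.7)]
lever_grip [(array([-82.6, 145.3]), 0.087, 0.66), (array([-89.2,  30.2]), 0.029, 0.66)]
clip1 [(array([49.1, -5.2]), 0.02, 0.94), (array([ 49.5, -83.3]), 0.02, 0.88), (array([48.6, 79.8]), 0.02, 0.77)]
```

All three blanks sit equally home, with front edges at -24.8. Now I close the fence.

```bash
python3 -m creep '{"delta_pos":[[30,0,0],[70,-1.5,20],[92,-1.5,60],[92,-1.5,100],[92,-1.5,130],[92,-1.5,142],[92,-1.5,146],[92,-1.5,146],[92,-1.5,146],[92,-1.5,146],[92,-1.5,146],[92,-1.5,146],[92,-1.5,146]],"rotation":[[0,0,0],[0,0,0],[0,0,0],[0,0,0],[0,0,0],[0,0,0],[0,0,0],[0,0,0],[0,0,0],[0,0,0],[0,0,0],[0,0,0],[0,0,0]],"claw":[55,50,50,50,50,50,50,50,5,5,5,5,5]}' 12
python3 -m creep '{"delta_pos":[[-4,0,0],[-10,0,0],[-17,0,0],[-24,0,0],[-31,0,0],[-38,0,0],[-44,0,0],[-49,0,0],[-53,0,0],[-56,0,0],[-56,0,0]],"rotation":[[0,0,0],[0,0,0],[0,0,0],[0,0,0],[0,0,0],[0,0,0],[0,0,0],[0,0,0],[0,0,0],[0,0,0],[0,0,0]],"claw":[5,5,5,5,5,5,5,5,5,5,5]}' 12
python3 -c "
from h import *
s=robot.state(); print(pal(s['tool_pos']),s['ft_force'],s['grip_width'])"
```

```text
time_s: 44.55
tool_pos: [0.4799, 0.0048, 0.0539]
eef_rot: [-0.058, 0.998, 0.0, 0.0]
ft_force: [-1.3, 0.1, 4.1]
grip_width: 0.0183
grasp_force: 12.0
time_s: 45.65
tool_pos: [0.5347, 0.0112, 0.0538]
eef_rot: [-0.058, 0.998, -0.0, -0.001]
ft_force: [-4.6, 1.7, 8.1]
grip_width: 0.0182
grasp_force: 12.0
[-32.1  -2. ] [-4.63454987  1.66158347  8.10839576] 0.01821599101840999
```

The fence moved 55 mm and is closed. Now the lever, grasped at its upright pose.

```bash
python3 -m creep '{"delta_pos":[[0,0,0],[0,0,0],[0,0,-20],[0,0,-60],[0,15,-97],[-2,50,-97],[-4,90,-97],[-6,130,-97],[-6,147,-97],[-6,151,-97],[-6,151,-97],[-6,151,-75],[-6,151,-55],[-6,151,-44],[-6,151,-44],[-6,151,-44]],"rotation":[[0,0,0],[0,0,0],[0,0,0],[0,0,0],[0,0,0],[0,0,0],[0,0,0],[0,0,0],[0,0,0],[0,0,0],[0,0,0],[0,0,0],[0,0,0],[0,0,0],[0,0,0],[0,0,0]],"claw":[30,40,45,45,45,45,45,45,45,45,45,45,45,45,45,45]}' 15
python3 - <<'E'
from h import *
s=robot.state(); im,d=robot.camera('wrist'); save(im,'w21.png'); print(pal(s['tool_pos']),s['ft_force'])
for f in robot.masks_of('wrist','lever_grip')[:2]:
  v,u=np.nonzero(f['mask']); print(f['confidence'],u.min(),u.max(),v.min(),v.max())
h=cv2.cvtColor(im,cv2.COLOR_RGB2HSV); m=((h[...,0]<6)|(h[...,0]>174))&(h[...,1]>150)&(h[...,2]>60); v,u=np.nonzero(m[:300]); print('red',len(u),u.min(),u.max(),v.min(),v.max(),np.median(u))
for f in robot.masks_of('wrist','fence_bar'):
  r=rect('wrist',f['mask'],.026); print('fence',np.round(r[1],1),pal(np.array(r[0])/1000))
E
```

```text
time_s: 47.25
tool_pos: [0.524, 0.1614, 0.0977]
eef_rot: [-0.058, 0.998, -0.0, 0.0]
ft_force: [0.1, -0.2, 0.6]
grip_width: 0.0394
grasp_force: 0.0
[-25.1 148.4] [ 0.10166714 -0.17534251  0.57006365]
0.74 237 273 190 267
0.71 0 273 185 266
red 959 243 267 222 266 255.0
fence [274.2  68.8] [-26.7  28.1]
```

```bash
python3 -m creep '{"delta_pos":[[0,0,0],[0,0,0],[0,0,0],[0,0,0],[7.3,0,-0.4],[13,0,0],[19.5,0,0.7],[25,0,2],[31.2,0,3.8],[42.3,0,9],[52.3,0,16],[60.9,0,24.6],[64.5,0,29.5],[67.9,0,34.6],[70.5,0,40],[73.1,0,45.7],[75,0,52],[76.2,0,58],[76.3,0,61],[76.3,0,61]],"rotation":[[0,0,0],[0,0,0],[0,0,0],[0,0,0],[0,0,0],[0,0,0],[0,0,0],[0,0,0],[0,0,0],[0,0,0],[0,0,0],[0,0,0],[0,0,0],[0,0,0],[0,0,0],[0,0,0],[0,0,0],[0,0,0],[0,0,0],[0,0,0]],"claw":[5,5,5,5,5,5,5,5,5,5,5,5,5,5,5,5,5,5,5,5]}' 15
python3 -c "
from h import *
s=robot.state(); print(pal(s['tool_pos']),s['ft_force'],s['grip_width'])"
```

```text
time_s: 49.4
tool_pos: [0.447, 0.1522, 0.0361]
eef_rot: [-0.058, 0.998, -0.001, -0.001]
ft_force: [1.2, -5.9, 1.0]
grip_width: 0.0127
grasp_force: 15.0
[-102.6  148.3] [ 1.21775708 -5.86372479  1.0005543 ] 0.012748646123752849
```

Release, then press from above with closed fingers to be sure the lever is fully down.

```bash
python3 -m creep '{"delta_pos":[[0,0,0],[0,0,0],[0,0,0],[0,0,-25],[0,0,-50],[0,0,-50],[0,0,-50],[0,0,-50],[0,0,-40],[0,0,-34],[0,0,-30],[0,0,-27],[0,0,-25],[0,0,-24],[0,0,-24]],"rotation":[[0,0,0],[0,0,0],[0,0,0],[0,0,0],[0,0,0],[0,0,0],[0,0,0],[0,0,0],[0,0,0],[0,0,0],[0,0,0],[0,0,0],[0,0,0],[0,0,0],[0,0,0]],"claw":[25,40,45,45,45,20,0,0,0,0,0,0,0,0,0]}' 15
python3 -c "
from h import *
s=robot.state(); print(pal(s['tool_pos']),s['tool_pos'][2],s['ft_force'],s['grip_width'])"
```

```text
time_s: 50.9
tool_pos: [0.4473, 0.1523, 0.0598]
eef_rot: [-0.058, 0.998, -0.001, -0.001]
ft_force: [0.1, -5.3, 1.1]
grip_width: 0.0128
grasp_force: 15.0
[-102.3  148.4] 0.05981024214685978 [ 0.062563   -5.25629768  1.10189829] 0.012790833528764312
```

```bash
python3 -m creep '{"delta_pos":[[0,0,0],[0,0,0],[0,0,0],[0,0,-30],[0,0,-70],[0,0,-110],[-20,0,-150],[-20,0,-150]],"rotation":[[0,0,0],[0,0,0],[0,0,0],[0,0,0],[0,0,0],[0,0,0],[0,0,0],[0,0,0]],"claw":[25,40,45,45,45,45,45,45]}' 15
python3 - <<'E'
from h import *
s=robot.state(); im,d=robot.camera('wrist'); save(im,'w22.png'); print(pal(s['tool_pos']),s['tool_pos'][2])
print([(pal(f['position']),f['position'],round(f['confidence'],2)) for f in robot.find_in('wrist','lever_grip')])
h=cv2.cvtColor(im,cv2.COLOR_RGB2HSV); m=((h[...,0]<6)|(h[...,0]>174))&(h[...,1]>150)&(h[...,2]>60); m[300:]=0
n,l,st,c=cv2.connectedComponentsWithStats(m.astype(np.uint8)); i=1+np.argmax(st[1:,4]); v,u=np.nonzero(l==i); print('red',st[i])
# predicted pixel span of handle for angles
K=robot.get_calibration('wrist'); T=np.array(K['T'])
def proj(p):
    q=(p-T[:3,3])@T[:3,:3]; th=np.arctan2(np.hypot(q[0],q[1]),-q[2]); r=K['fx']*th; a=np.hypot(q[0],q[1]); return K['cx']+q[0]/a*r,K['cy']-q[1]/a*r
for deg in (8,10,15,20,25,30,40):
    o=[]
    for rr in (39,85):
        a=np.radians(deg); w=O+RP@np.array([(-33.5-rr*np.cos(a)-5.5*np.sin(a))/1000,.150]); o.append(np.round(proj(np.array([*w,(25+rr*np.sin(a)+5.5*np.cos(a))/1000])),1))
    print(deg,o)
print('dir',onplane('wrist',[[u.mean(),v.mean()]],.042)[0], d[l==i].mean())
E
```

```text
time_s: 51.7
tool_pos: [0.472, 0.1578, 0.2164]
eef_rot: [-0.059, 0.998, 0.003, 0.005]
ft_force: [-0.5, 0.1, 0.0]
grip_width: 0.0396
grasp_force: 0.0
[-77.1 150.9] 0.21639764503168962
[(array([-103. ,  150.4]), [0.4464, 0.1542, 0.0499], 0.81)]
red [247 119  11  39 424]
8 [array([254.7, 182.4]), array([254.6, 142. ])]
10 [array([254.7, 182.7]), array([254.6, 142.7])]
15 [array([254.7, 183.8]), array([254.6, 144.9])]
20 [array([254.7, 185.2]), array([254.6, 147.8])]
25 [array([254.7, 186.8]), array([254.6, 151.4])]
30 [array([254.7, 188.6]), array([254.6, 155.8])]
40 [array([254.7, 192.9]), array([254.6, 166.6])]
dir [0.42722511 0.14884551 0.042     ] 0.29762915
```

```bash
python3 -m creep '{"delta_pos":[[0,0,0],[0,0,0],[0,0,0],[0,0,0]],"rotation":[[0,0,0],[0,0,0],[0,0,0],[0,0,0]],"claw":[45,45,45,45]}' 15
python3 - <<'E'
from h import *
s=robot.state(); K=robot.get_calibration('wrist'); T=np.array(K['T']);im,d=robot.camera('wrist'); save(im,'w23.png'); print(pal(s['tool_pos']),s['tool_pos'][2])
print([(pal(f['position']),f['position'],round(f['confidence'],2)) for f in robot.find_in('wrist','lever_grip')])
h=cv2.cvtColor(im,cv2.COLOR_RGB2HSV); m=((h[...,0]<6)|(h[...,0]>174))&(h[...,1]>150)&(h[...,2]>60); m[300:]=0
n,l,st,c=cv2.connectedComponentsWithStats(m.astype(np.uint8)); i=1+np.argmax(st[1:,4]); v,u=np.nonzero(l==i); print('red',st[i])
x=u-K['cx'];y=v-K['cy']; r=np.hypot(x,y); th=r/K['fx']; D=d[v,u]
P=np.stack([x/r*np.tan(th)*D,-y/r*np.tan(th)*D,-D],-1)@T[:3,:3].T+T[:3,3]
for q in range(v.min(),v.max()+1,5):
    k=(v==q)&(abs(u-np.median(u))<=2); print(q,pal(P[k].mean(0)),P[k,2].mean().round(4))
for f in robot.masks_of('wrist','fence_bar')[:1]:
  r=rect('wrist',f['mask'],.026); print('fence',np.round(r[1],1),pal(np.array(r[0])/1000))
E
```

```text
time_s: 52.2
tool_pos: [0.4674, 0.1553, 0.2098]
eef_rot: [-0.058, 0.998, -0.0, -0.0]
ft_force: [-0.5, 0.1, 0.6]
grip_width: 0.0392
grasp_force: 0.0
[-81.9 149. ] 0.20979543683127846
[(array([-102.9,  151.3]), [0.4464, 0.1551, 0.0479], 0.75), (array([-62.3,  54.6]), [0.4981, 0.0639, 0.0153], 0.35)]
red [249 126  12  40 437]
126 [-138.   149.4] 0.0556
131 [-133.4  149.4] 0.0586
136 [-128.2  149.4] 0.0566
141 [-122.9  149.4] 0.0545
146 [-117.7  149.4] 0.0531
151 [-112.2  149.4] 0.0513
156 [-106.6  149.3] 0.0487
161 [-101.   149.3] 0.0469
fence [ 89.6 275.5] [-86.5  23.1]
```

The measurement shows that the fence was dragged about 24 mm back before the cam caught, and the lever is at about 20°. I'll raise the lever again and push the fence closed with it against its stop. Then I'll turn the lever down with a firm grip and the tool turning along, so the fence cannot creep.

```bash
python3 -m creep '{"delta_pos":[[20,0,30],[42,0,70],[42,0,110],[42,0,140],[42,0,154],[42,0,158],[42,0,158],[42,0,158],[42,0,158],[42,0,158],[42,0,158]],"rotation":[[0,0,0],[0,0,0],[0,0,0],[0,0,0],[0,0,0],[0,0,0],[0,0,0],[0,0,0],[0,0,0],[0,0,0],[0,0,0]],"claw":[45,45,45,45,45,45,45,5,5,5,5]}' 12
python3 -m creep '{"delta_pos":[[-3,0,-6],[-6,0,-12],[-12.2,0,-21.1],[-21,0,-30],[-30.8,0,-36.7],[-42,0,-42],[-53.6,0,-45],[-63,0,-46],[-73,0,-45.7],[-79,0,-45.7],[-86,0,-45.7],[-92,0,-45.7],[-96,0,-45.7],[-99,0,-45.7],[-99,0,-45.7]],"rotation":[[0,0,0],[0,0,0],[0,0,0],[0,0,0],[0,0,0],[0,0,0],[0,0,0],[0,0,0],[0,0,0],[0,0,0],[0,0,0],[0,0,0],[0,0,0],[0,0,0],[0,0,0]],"claw":[5,5,5,5,5,5,5,5,5,5,5,5,5,5,5]}' 12
python3 - <<'E'
from h import *
s=robot.state(); im,d=robot.camera('wrist'); save(im,'w24.png'); print(pal(s['tool_pos']),s['tool_pos'][2],s['ft_force'],s['grip_width'])
for z in (.026,):
  for f in robot.masks_of('wrist','fence_bar')[:1]:
    m=f['mask'].copy()
    for c in (60,90,120,150,180,200):
      v=np.nonzero(m[:,c])[0]
      if len(v): print(c,[pal(onplane('wrist',[c,q],z)[0]) for q in (v.min(),v.max())])
E
```

```text
time_s: 53.45
tool_pos: [0.4261, 0.1503, 0.0529]
eef_rot: [-0.058, 0.998, 0.0, 0.0]
ft_force: [3.6, -12.3, 1.4]
grip_width: 0.0134
grasp_force: 6.6
time_s: 54.95
tool_pos: [0.5255, 0.1615, 0.099]
eef_rot: [-0.058, 0.998, -0.0, 0.0]
ft_force: [-0.4, -6.6, 1.1]
grip_width: 0.0127
grasp_force: 12.0
[-23.5 148.3] 0.09904928078593413 [-0.37223862 -6.58934327  1.09709848] 0.012707389478010445
60 [array([-46.5, -19.7]), array([-18.4, -26.8])]
90 [array([-45.3,  12.9]), array([-24. ,   8.7])]
120 [array([-45.9,  42. ]), array([-25.5,  38.8])]
150 [array([-45.7,  68.1]), array([-25.1,  65.7])]
180 [array([-45.6,  92.4]), array([-24.5,  90.6])]
200 [array([-46.3, 107.9]), array([-23.9, 106.5])]
```

The fence is closed again (face about -25), with the lever upright in the grip. Now I grip it hard and turn it down with the tool turning along.

```bash
python3 -m creep '{"delta_pos":[[0,0,0],[0,0,0],[5,0,-0.5],[10.4,0,-0.7],[15.6,0,-0.4],[20.8,0,0.1],[26,0,1.1],[31,0,2.3],[36,0,3.9],[40.7,0,5.9],[45.4,0,8.3],[49.9,0,10.9],[54.2,0,13.8],[58.3,0,17.1],[58.3,0,17.1],[58.3,0,17.1]],"rotation":[[0,0,0],[0,0,0],[0,-4,0],[0,-8,0],[0,-12,0],[0,-16,0],[0,-20,0],[0,-24,0],[0,-28,0],[0,-32,0],[0,-36,0],[0,-40,0],[0,-44,0],[0,-48,0],[0,-48,0],[0,-48,0]],"claw":[5,5,5,5,5,5,5,5,5,5,5,5,5,5,5,5]}' 50
cat >> h.py <<'E'
def handle(name):
    s=robot.state(); K=robot.get_calibration('wrist'); T=np.array(K['T']);im,d=robot.camera('wrist'); save(im,name); print('tool',pal(s['tool_pos']),s['tool_pos'][2],np.round(s['ft_force'],1),s['grip_width'])
    h=cv2.cvtColor(im,cv2.COLOR_RGB2HSV); m=((h[...,0]<6)|(h[...,0]>174))&(h[...,1]>150)&(h[...,2]>60)&(d>0); m[300:]=0
    n,l,st,c=cv2.connectedComponentsWithStats(m.astype(np.uint8)); i=1+np.argmax(st[1:,4]); v,u=np.nonzero(l==i); print('red',st[i])
    x=u-K['cx'];y=v-K['cy']; r=np.hypot(x,y); th=r/K['fx']; D=d[v,u]
    P=np.stack([x/r*np.tan(th)*D,-y/r*np.tan(th)*D,-D],-1)@T[:3,:3].T+T[:3,3]
    for q in range(v.min()+1,v.max()+1,8):
        k=(v==q)&(abs(u-np.median(u))<=2); print(q,pal(P[k].mean(0)),P[k,2].mean().round(4))
    ms=robot.masks_of('wrist','fence_bar')
    for c in range(20,240,40):
        v=np.nonzero(ms[0]['mask'][:,c])[0] if ms else []
        if len(v): print('f',c,[pal(onplane('wrist',[c,q],.026)[0]) for q in (v.min(),v.max())])
E
python3 -c "
from h import *
handle('w25.png')"
```

```text
time_s: 56.65
tool_pos: [0.5394, 0.1386, 0.2982]
eef_rot: [-0.067, 0.939, 0.027, 0.335]
ft_force: [0.0, 0.8, 0.2]
grip_width: 0.0043
grasp_force: 0.0
tool [-12.5 124. ] 0.29820844501272176 [0.  0.8 0.2] 0.004344404926703031
red [167 151  73  28 971]
152 [nan nan] nan
160 [nan nan] nan
168 [241.   32.7] 0.0463
176 [258.5  30.8] 0.0508h.py:43: RuntimeWarning: Mean of empty slice.
  k=(v==q)&(abs(u-np.median(u))<=2); print(q,pal(P[k].mean(0)),P[k,2].mean().round(4))
  ret = um.true_divide(
  ret = ret.dtype.type(ret / rcount)
```

The tilt ran the arm out of its range and it let go of the handle. First I bring the tool upright again.

```bash
python3 - <<'E'
from h import *
s=robot.state(); print(np.round(s['joint_pos'],3),s['eef_rot'])
r=R.from_quat(s['eef_rot']); t=R.from_quat([-.0583,.9983,0,0]); print((r.inv()*t).as_rotvec(degrees=True))
p=O+RP@np.array([-.03,.148]); go([p[0],p[1],.27])
robot.camera('top')
for n in('lever_grip','fence_knob','fence_bar'): print(n,[(pal(f['position']),round(f['position'][2],3),round(f['confidence'],2)) for f in robot.find_in('top',n)])
E
```

```text
[ 0.561 -0.208 -1.012  1.139 -0.281 -3.029] [-0.06620174  0.93902536  0.02796182  0.33625412]
[ 0.97141816 39.42784504  1.32598066]
tool [0.5394 0.1383 0.2995] shift mm [31.9 24.5 12.2]
lever_grip []
fence_knob [(array([-40.2, -36.7]), 0.027, 0.79), (array([ 160.6, -134.4]), 0.053, 0.54)]
fence_bar [(array([-35. , -39.2]), 0.022, 0.78)]
```

```bash
python3 -m creep '{"delta_pos":[[0,0,-3],[0,0,-6],[0,0,-10],[0,0,-10],[0,0,-10],[0,0,-10],[0,0,-10],[0,0,-10],[0,0,-10],[0,0,-10],[0,0,-10],[0,0,-10],[0,0,-10],[0,0,-10]],"rotation":[[0,4,0],[0.2,8,0.2],[0.3,12,0.4],[0.4,16,0.5],[0.5,20,0.6],[0.6,24,0.8],[0.7,28,0.9],[0.8,32,1],[0.9,36,1.2],[1,39.4,1.3],[1,39.4,1.3],[1,39.4,1.3],[1,39.4,1.3],[1,39.4,1.3]],"claw":[5,5,5,5,5,5,5,5,5,5,5,5,5,5]}' 12
python3 - <<'E'
from h import *
s=robot.state(); print(np.round(s['joint_pos'],3),s['eef_rot'])
r=R.from_quat(s['eef_rot']); t=R.from_quat([-.0583,.9983,0,0]); print((r.inv()*t).as_rotvec(degrees=True).round(1),pal(s['tool_pos']),s['tool_pos'])
E
```

```text
time_s: 58.35
tool_pos: [0.5313, 0.1373, 0.3024]
eef_rot: [-0.059, 0.998, -0.001, -0.003]
ft_force: [0.9, -1.1, -0.2]
grip_width: 0.0045
grasp_force: 0.0
[ 6.100e-01  1.230e-01 -1.770e-01 -1.000e-03 -1.277e+00 -2.062e+00] [-0.05886359  0.99825997 -0.0014992  -0.00314157]
[-0.2 -0.4  0.1] [-20.7 123.6] [0.53127817 0.13733413 0.30242253]
```

```bash
python3 -W ignore - <<'E'
from h import *
handle('w26.png')
print([(pal(f['position']),round(f['position'][2],3),round(f['confidence'],2)) for f in robot.find_in('wrist','lever_grip')])
for f in robot.masks_of('wrist','blank1'):
  r=rect('wrist',f['mask'],.018); c=pal(np.array(r[0])/1000); print(round(f['confidence'],2),np.round(r[1],1),c,c[0]-max(r[1])/2)
E
```

```text
tool [-20.7 123.6] 0.30242253149767523 [ 0.9 -1.1 -0.2] 0.0044843362577491235
red [271 145  12  13 120]
146 [-48.3 149. ] 0.0891
154 [-42.5 147.7] 0.1104
f 140 [array([-50.3, -46.2]), array([-33.8, -47.5])]
f 180 [array([-49.6,  16. ]), array([-32.1,  15.1])]
f 220 [array([-49.8,  74. ]), array([-32.6,  73.6])]
[(array([-50.1, 146.9]), 0.097, 0.2)]
0.75 [83.6 39.3] [18.3  1.5] -23.494788360595702
0.63 [84.5 41.9] [ 17.6 -78.3] -24.641859436035155
0.59 [60.8 39.8] [ 6.7 81.1] -23.703064727783204
```

The fence is about 8 mm back with the lever near upright. Close the fence again by the knob.

```bash
python3 -m creep '{"delta_pos":[[10,-35,0],[20.8,-75,20],[20.8,-110,60],[20.8,-125.3,105],[20.8,-125.3,150],[20.8,-125.3,190],[20.8,-125.3,220],[20.8,-125.3,240],[20.8,-125.3,248],[20.8,-125.3,248],[20.8,-125.3,248],[20.8,-125.3,248],[20.8,-125.3,248],[20.8,-125.3,248],[20.8,-125.3,248]],"rotation":[[0,0,0],[0,0,0],[0,0,0],[0,0,0],[0,0,0],[0,0,0],[0,0,0],[0,0,0],[0,0,0],[0,0,0],[0,0,0],[0,0,0],[0,0,0],[0,0,0],[0,0,0]],"claw":[50,50,50,50,50,50,50,50,50,50,50,5,5,5,5]}' 12
python3 -m creep '{"delta_pos":[[-3,0,0],[-6,0,0],[-8,0,0],[-10,0,0],[-10,0,0],[-10,0,0],[-10,0,0],[-9,0,0],[-9,0,-20],[-9,0,-60],[-9,0,-110],[-9,0,-110]],"rotation":[[0,0,0],[0,0,0],[0,0,0],[0,0,0],[0,0,0],[0,0,0],[0,0,0],[0,0,0],[0,0,0],[0,0,0],[0,0,0],[0,0,0]],"claw":[5,5,5,5,5,25,40,50,50,50,50,50]}' 12
python3 -W ignore - <<'E'
from h import *
handle('w27.png')
E
```

```text
time_s: 60.05
tool_pos: [0.5243, 0.0099, 0.0553]
eef_rot: [-0.059, 0.998, -0.001, -0.003]
ft_force: [-1.5, 4.5, 4.1]
grip_width: 0.0183
grasp_force: 12.0
time_s: 61.25
tool_pos: [0.5376, 0.0116, 0.1713]
eef_rot: [-0.059, 0.998, -0.001, 0.002]
ft_force: [0.5, 0.6, -0.9]
grip_width: 0.044
grasp_force: 0.0
tool [-29.3  -2. ] 0.17129458602972464 [ 0.5  0.6 -0.9] 0.04397448287910463
red [410 186  33  24 421]
187 [nan nan] nan
195 [-40.3 144.4] 0.0961
203 [-34.8 142.9] 0.1005
f 180 [array([-51.5, -75.2]), array([-30. , -76.7])]
f 220 [array([-52.1, -35.4]), array([-31. , -36.2])]
```

```bash
python3 -m creep '{"delta_pos":[[-10,30,-5],[-20,65,-5],[-30,105,-5],[-30,140,-5],[-30,151,-5],[-30,151,-5],[-30,151,-5],[-30,151,-5]],"rotation":[[0,0,0],[0,0,0],[0,0,0],[0,0,0],[0,0,0],[0,0,0],[0,0,0],[0,0,0]],"claw":[0,0,0,0,0,0,0,0]}' 12
python3 -W ignore - <<'E'
from h import *
handle('w28.png')
E
```

```text
time_s: 62.15
tool_pos: [0.5456, 0.1634, 0.1686]
eef_rot: [-0.058, 0.998, -0.002, -0.004]
ft_force: [-0.1, 0.2, -0.3]
grip_width: 0.0004
grasp_force: 0.0
tool [ -3.4 147.8] 0.1685649441960966 [-0.1  0.2 -0.3] 0.00043673209466843217
red [248 158  17  23 355]
159 [-40.5 148.9] 0.0795
167 [-40.7 149. ] 0.108
175 [-35.8 149. ] 0.1109
```

```bash
python3 -m creep '{"delta_pos":[[0,1,25],[0,1,48],[0,1,54],[6,1,54],[12,1,54],[15,1,54],[18,1,54],[21,1,54],[24,1,54],[27,1,54],[30,1,54],[33,1,54],[36,1,54],[39,1,54],[42,1,54],[44,1,54],[46,1,54],[46,1,54]],"rotation":[[0,0,0],[0,0,0],[0,0,0],[0,0,0],[0,0,0],[0,0,0],[0,0,0],[0,0,0],[0,0,0],[0,0,0],[0,0,0],[0,0,0],[0,0,0],[0,0,0],[0,0,0],[0,0,0],[0,0,0],[0,0,0]],"claw":[0,0,0,0,0,0,0,0,0,0,0,0,0,0,0,0,0,0]}' 12
python3 -W ignore - <<'E'
from h import *
handle('w29.png')
E
```

```text
time_s: 64.05
tool_pos: [0.4994, 0.1599, 0.1155]
eef_rot: [-0.059, 0.998, -0.002, -0.004]
ft_force: [0.1, 0.4, 0.9]
grip_width: 0.0005
grasp_force: 0.0
tool [-49.6 149.8] 0.11545121091884675 [0.1 0.4 0.9] 0.0004718351522796389
red [242 207  22  20 383]
208 [-74.1 149.3] 0.0997
216 [-70.4 149.3] 0.1023
224 [-65.8 149.3] 0.1027
f 20 [array([-47.9, -95.4]), array([ -24.9, -103.6])]
f 60 [array([-47., -37.]), array([-24.8, -43.1])]
f 100 [array([-47. ,  10.6]), array([-25.1,   6.1])]
f 140 [array([-46.8,  51.2]), array([-24.9,  48. ])]
f 180 [array([-47.2,  87.6]), array([-25.1,  85.5])]
f 220 [array([-45.7, 121.3]), array([-25.8, 120.5])]
```

The fence stays closed (face -25) and the lever is at about 65°. Keep pushing it round the arc and press it down.

```bash
python3 -m creep '{"delta_pos":[[4,0,1.8],[8,0,3.6],[11.4,0,5.4],[15,0,8],[18.5,0,10.4],[21.6,0,12.8],[26,0,17.3],[30.4,0,21.8],[34,0,27],[37.6,0,32.2],[40,0,37],[41.9,0,41.3],[43.5,0,45.5],[44.5,0,49.7],[44.5,0,52],[44.5,0,54],[44.5,0,54]],"rotation":[[0,0,0],[0,0,0],[0,0,0],[0,0,0],[0,0,0],[0,0,0],[0,0,0],[0,0,0],[0,0,0],[0,0,0],[0,0,0],[0,0,0],[0,0,0],[0,0,0],[0,0,0],[0,0,0],[0,0,0]],"claw":[0,0,0,0,0,0,0,0,0,0,0,0,0,0,0,0,0]}' 12
python3 -W ignore - <<'E'
from h import *
handle('w30.png')
E
```

```text
time_s: 65.85
tool_pos: [0.455, 0.1545, 0.0631]
eef_rot: [-0.059, 0.998, -0.002, -0.004]
ft_force: [-10.9, 1.0, 24.3]
grip_width: 0.0003
grasp_force: 11.5
tool [-94.4 149.7] 0.06307873367574071 [-10.9   1.   24.3] 0.0003492679865340983
red [243 204  21  63 552]
205 [-117.5  150.3] 0.0388
213 [-114.4  150.3] 0.0437
221 [-109.4  150.3] 0.0435
229 [-104.3  150.9] 0.0436
237 [-98.2 150.6] 0.0417
245 [-92.  150.6] 0.0402
253 [-86.6 150.9] 0.0406
261 [-79.2 150.9] 0.0379
f 100 [array([-45.8,  27.1]), array([-24.4,  20.8])]
f 140 [array([-45.1,  62.7]), array([-24.6,  58.4])]
```

Fully down under 24 N and the fence face is at -24.5. Retreat and do a last check.

```bash
python3 -m creep '{"delta_pos":[[0,0,-5],[0,0,-30],[0,0,-70],[-20,-20,-110],[-40,-60,-150],[-40,-100,-190],[-40,-100,-190],[-40,-100,-190],[-40,-100,-190]],"rotation":[[0,0,0],[0,0,0],[0,0,0],[0,0,0],[0,0,0],[0,0,0],[0,0,0],[0,0,0],[0,0,0]],"claw":[0,0,0,0,0,0,0,0,0]}' 12
python3 -W ignore - <<'E'
from h import *
handle('w31.png')
for f in robot.masks_of('wrist','blank1'):
  r=rect('wrist',f['mask'],.018); c=pal(np.array(r[0])/1000); print(round(f['confidence'],2),np.round(r[1],1),c,c[0]-max(r[1])/2)
robot.camera('top')
for n in('tape_measure','eraser','roll_black','finished1','order_pad'): print(n,[(np.round(f['position'],3),round(f['confidence'],2)) for f in robot.find_in('top',n)])
E
```

```text
time_s: 66.85
tool_pos: [0.5073, 0.0605, 0.2508]
eef_rot: [-0.058, 0.998, -0.001, -0.004]
ft_force: [0.1, -0.3, -0.4]
grip_width: 0.0005
grasp_force: 0.0
tool [-53.5  50.2] 0.2508335762584863 [ 0.1 -0.3 -0.4] 0.0005365596976293678
red [331 119  12  35 339]
120 [-114.9  146.4] 0.0453
128 [-105.2  147.2] 0.0437
136 [-95.5 147.9] 0.0429
144 [-85.6 148.9] 0.041
152 [-75.4 149.9] 0.0392
f 140 [array([ -45.7, -101.9]), array([ -27.7, -103.9])]
f 180 [array([-46.4, -45.9]), array([-26.3, -47.4])]
f 220 [array([-46.1,   6.2]), array([-25. ,   5.4])]
0.97 [54.3 41.5] [4.8 1.2] -22.370402526855468
0.68 [67.3 39.4] [11.3 80.4] -22.370516967773437
0.63 [68.6 41.2] [ 11.8 -78.7] -22.497779083251952
tape_measure [(array([ 0.743, -0.096,  0.052]), 0.66), (array([ 0.545, -0.064,  0.028]), 0.65)]
eraser [(array([0.743, 0.191, 0.012]), 0.56), (array([ 0.508, -0.285,  0.017]), 0.16)]
roll_black [(array([ 0.377, -0.146,  0.02 ]), 0.78), (array([ 0.56 , -0.046,  0.014]), 0.69)]
finished1 [(array([ 0.509, -0.282,  0.015]), 0.85)]
order_pad [(array([ 0.5  , -0.281,  0.011]), 0.97), (array([ 0.565, -0.05 ,  0.013]), 0.62)]
```

Everything is in place. The lever is down (tip at z 45 mm as expected), the fence is closed, the plates are home and the other things on the table have not moved.

```bash
python3 -c "
from plant import robot
print(robot.job_done())"
```

```text
the job is handed in; nothing more can be done
None
```

The job is handed in: the only engraved plate there lies flat on the order pad, the three blanks are home in their bays, and the fence is closed with the lever fully down. My first attempt at lowering the lever dragged the fence about 24 mm back, so I raised the lever, closed the fence and locked it again.

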